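Shut down the rinse station

ROBOT

A 6-joint arm with a two-finger parallel gripper is mounted at the origin on the work surface. World frame = base frame: x ahead of the robot, y to its left, z up, the work surface at z = 0. Lengths are in m, angles in rad, forces in N, time in s.
With the tool pointing down it reaches from about 0.35 to 0.775 m from the base axis. Payload 7.3 kg.
Tool frame: the origin (TCP) lies on the front face of the gripper's body, between the roots of the fingers; the fingertips stand ahead of it and the grasp point (between the pads) lies 47 mm ahead of it (finger_overhang is the z of the fingertips in the tool frame, in m); z points along the fingers, y is the line along which they close (so a half turn about z gives the same grasp; the last joint's range is limited). The gripper opens to 92 mm and grips with 3 to 60 N. Pads are 19 mm wide; open, the fingers measure 130 mm over their backs; the gripper's body (75 mm by 190 mm) begins 47 mm behind the grasp point.
Start: joints at [-1.303, 0.342, 1.524, -0, 1.275, -0.146], TCP at [0.211, -0.481, 0.292] pointing down, gripper open.
Joint ranges: [-2.53, 2.53], [-0.77, 2.02], [0.04, 2.7], [-1, 4.14], [0.28, 2.66], [-3.11, 3.11]. Speed limits (rad/s): [2.57, 2.57, 3.14, 3.14, 3.14, 3.14].

INTERFACE

Orientations are given as [roll, pitch, yaw] about the fixed x, y, z axes, in that order (R = Rz(yaw) Ry(pitch) Rx(roll)).
In Python, from cell import * gives the robot as it stands. The module is installed in compiled form; this text tells all that it offers.
- The arm moves only by the tool arm_command, never from a script. Its argument "series" is a list of rows, each an object of numbers: "x", "y", "z": the shift along the tool's x, y, z in mm; "rx", "ry", "rz": the turn, a rotation vector about the tool's x, y, z in degrees. A call has 1 to 20 rows; each row is the pose to reach, as a shift and turn from the pose commanded when the call began, along the tool's axes at that moment; what a row does not reach only later rows make up. A row lasts 1/10 s, in which the tool goes at most 50 mm and 8.59 degrees, less where a joint would pass 70% of its speed; a pose out of reach is approached as far as the arm can. A call with a gripper value outside its range is refused whole. "hand" is the finger opening in mm, from 0 to 91.8, set as the call begins (left out, the last holds). The fingers move at their own pace and stop on an object; "squeeze" is the grip in N (left out, the last holds). Time passes only in rows, so rows that repeat a pose let the fingers close. It gives the time, the measured TCP pose, the force, the opening and the grip force at its end, in the units of the state.
- observe(): the state, without advancing time (a new reading comes with each control period).
- read_camera(name): name is "scene" or "side" or "wrist"; returns a dict with "pixels" (480x640x3 uint8, blue, green, red), "K" (3x3 intrinsics, pixels), "rvec" (rotation vector, rad) and "tvec" (3), from world to camera coordinates, as OpenCV has them. Camera axes: x right, y down, z forward; pixel columns grow to the right and rows downward; lengths in m; the calibration is good to about 2 mm. A picture is of the moment at which its call begins. There is no depth.
- hand_in(): hands the job in; it is judged then, once.
Trained networks look in a picture, given as the dict that the camera call returned (one of the last four; its "shot" number tells which), for a name from the list of things; names that differ only in an ending like _2 or _b are one class to them, and where a whole thing is asked for, a point or a joint stands for the part that bears it (a point fixed in the world has none). Each returns a list of dicts, best first, with "confidence" (0 to 1); they miss things now and then, are a little off and sometimes report something else, mostly with a low value. They report only what shows in the picture. A call takes as long as a camera call. They do not tell look-alikes from the thing itself.
- boxes_of(picture, query): "point" ([x, y, z] in m, in world coordinates, good to about 4 mm: the middle of the surface that is visible of it).
- trace(picture, query): "pixels" (480x640 bool, what is visible of it).
- mark_of(picture, query): "point" ([x, y, z] in m, in world coordinates, good to about 4 mm: a listed point, or the origin of a listed thing).
The state is a dict: "time": time; "qpos": joint angles; "qvel": joint speeds; "joint_efforts": joint torques, N m; "tool_pos": TCP position; "tool_rot": TCP orientation; "contact_force": force on the tool from outside, world axes, zero at the start; "torque": the same for the moment, N m; "opening": finger opening in m; "grip_force": force on a finger pad.
Only numpy, scipy, OpenCV 4.12 (cv2) and the standard library are available. Lean on these libraries where they do the work, as an engineer would, in place of code of your own. Each camera call takes 0.05 s, during which the arm holds its last target. There are 200 camera calls.

TASK

Close the gear rinse station for the night: put each loose handle back on the stem with the collar of its own colour, wings along the collar's white line and pressed fully home, and turn it clockwise until it comes to its stop so that the valve is shut. Only once every handle you have is fitted and shut, take the red sign out of its block and hang it by its eye on the peg. Leave the shell jar, the mug and the bottle opener where they are.

Things in the scene. Friction and masses are not known exactly. Their poses are not given: they have to be found in the camera images.
- handle_blue: loose blue plastic tee handle, about 110 g, may be absent; stands upright. Origin: centre of its underside. Hub 34 (x) x 32 (y) x 44 high on a steel plate 52 x 48 x 5; blind square bore from below, 19 x 19, 25 deep, sides along x, y. Two like wings along +x and -x, 15 thick, to 42 mm from the centre, 25 to 43 mm up; white line on top along x. Grip the hub across y (32 mm)
- seat_blue (a point): centre of the upper face of the blue collar, 88 mm above the worktop, where the handle's underside sits when home; frame turns with the stem, z up. Collar: 56 mm disc, white line along x. Above it a brass stem, 18 mm square, sides along x, y, 22 high, last 5 tapered to 12.6. Handle wings go along the white line, either way round; a quarter turn off also fits but is wrong
- valve_blue: fixed grey plastic ball valve with the blue collar, 112 long, 57 across, pipe along x; origin on the stem's axis, 72 mm below the collar's upper face; z up
- stem_blue (a joint): angle of the stem with the blue collar, rad, growing anticlockwise seen from above: 0 at the hard shut stop (white line square across the pipe), 1.57 at the open stop (line along the pipe). Stays where left; takes about 0.1 N m to turn; the square has about 0.06 rad of play in the bore
- handle_yellow: loose yellow plastic tee handle, about 110 g, may be absent; stands upright. Origin: centre of its underside. Hub 34 (x) x 32 (y) x 44 high on a steel plate 52 x 48 x 5; blind square bore from below, 19 x 19, 25 deep, sides along x, y. Two like wings along +x and -x, 15 thick, to 42 mm from the centre, 25 to 43 mm up; white line on top along x. Grip the hub across y (32 mm)
- seat_yellow (a point): centre of the upper face of the yellow collar, 88 mm above the worktop, where the handle's underside sits when home; frame turns with the stem, z up. Collar: 56 mm disc, white line along x. Above it a brass stem, 18 mm square, sides along x, y, 22 high, last 5 tapered to 12.6. Handle wings go along the white line, either way round; a quarter turn off also fits but is wrong
- valve_yellow: fixed grey plastic ball valve with the yellow collar, 112 long, 57 across, pipe along x; origin on the stem's axis, 72 mm below the collar's upper face; z up
- stem_yellow (a joint): angle of the stem with the yellow collar, rad, growing anticlockwise seen from above: 0 at the hard shut stop (white line square across the pipe), 1.57 at the open stop (line along the pipe). Stays where left; takes about 0.1 N m to turn; the square has about 0.06 rad of play in the bore
- handle_green: loose green plastic tee handle, about 110 g, may be absent; stands upright. Origin: centre of its underside. Hub 34 (x) x 32 (y) x 44 high on a steel plate 52 x 48 x 5; blind square bore from below, 19 x 19, 25 deep, sides along x, y. Two like wings along +x and -x, 15 thick, to 42 mm from the centre, 25 to 43 mm up; white line on top along x. Grip the hub across y (32 mm)
- seat_green (a point): centre of the upper face of the green collar, 88 mm above the worktop, where the handle's underside sits when home; frame turns with the stem, z up. Collar: 56 mm disc, white line along x. Above it a brass stem, 18 mm square, sides along x, y, 22 high, last 5 tapered to 12.6. Handle wings go along the white line, either way round; a quarter turn off also fits but is wrong
- valve_green: fixed grey plastic ball valve with the green collar, 112 long, 57 across, pipe along x; origin on the stem's axis, 72 mm below the collar's upper face; z up
- stem_green (a joint): angle of the stem with the green collar, rad, growing anticlockwise seen from above: 0 at the hard shut stop (white line square across the pipe), 1.57 at the open stop (line along the pipe). Stays where left; takes about 0.1 N m to turn; the square has about 0.06 rad of play in the bore
- handle_orange: loose orange plastic tee handle, about 110 g, may be absent; stands upright. Origin: centre of its underside. Hub 34 (x) x 32 (y) x 44 high on a steel plate 52 x 48 x 5; blind square bore from below, 19 x 19, 25 deep, sides along x, y. Two like wings along +x and -x, 15 thick, to 42 mm from the centre, 25 to 43 mm up; white line on top along x. Grip the hub across y (32 mm)
- seat_orange (a point): centre of the upper face of the orange collar, 88 mm above the worktop, where the handle's underside sits when home; frame turns with the stem, z up. Collar: 56 mm disc, white line along x. Above it a brass stem, 18 mm square, sides along x, y, 22 high, last 5 tapered to 12.6. Handle wings go along the white line, either way round; a quarter turn off also fits but is wrong
- valve_orange: fixed grey plastic ball valve with the orange collar, 112 long, 57 across, pipe along x; origin on the stem's axis, 72 mm below the collar's upper face; z up
- stem_orange (a joint): angle of the stem with the orange collar, rad, growing anticlockwise seen from above: 0 at the hard shut stop (white line square across the pipe), 1.57 at the open stop (line along the pipe). Stays where left; takes about 0.1 N m to turn; the square has about 0.06 rad of play in the bore
- sign: loose red plastic sign, about 90 g: plate 8 thick (x) x 120 wide (y) x 70 high (z), white bar, ring eye on top in the middle (hole 24 across, along x; outside 34). Origin: middle of its lower edge. Stands upright, lower 26 mm in the 10 mm slot of a fixed bamboo block 34 high, 100 long (y), 44 wide. Pinch the plate's upper edge beside the eye and lift straight out
- sign_eye (a point): centre of the hole in the sign's eye, 86 mm above the sign's origin; axes as the sign's
- peg_post: fixed bamboo post on a steel foot 96 mm across, 180 mm high, 22 mm thick; origin under its foot on the worktop. A steel peg, 8 mm thick, leaves it 165 mm above the worktop and points along this body's -x, rising to 184 mm at its end 85 mm from the post's axis
- peg_mid (a point): point on the peg's axis halfway along, 45 mm from the post's axis and 175 mm above the worktop; axes as the post's
- shell_jar: glass jar of shells with cork lid, 66 mm across, 101 mm high, origin under its base; not to be disturbed
- opener: flat stainless steel bottle opener, 155 x 42 x 4 mm, lying on the worktop; not to be disturbed
- mug: blue mug, 80 mm across, 85 mm high, on the worktop; not to be disturbed
Not all that is in view belongs to the job. There is more than one size of the handle_blue; the job needs the larger.

How it is judged:
By the outcome, as a careful person would: the job done as asked, in the order asked, and still so for the second after the job is handed in, with the robot touching nothing.
Of handle_blue, handle_yellow, handle_green, handle_orange only 3 to 4 are there at a start; the rules pass over those that are not, and their reading is None.
At some moment in a run one of handle_blue, handle_yellow, handle_green, handle_orange may be knocked a few centimetres aside while the robot is not near it.
It also fails if it takes over 210 s, if anything falls off the work surface, if the arm or the gripper's body presses on something with over 40 N, if the wrist force passes 120 N, or if a joint passes its speed limit or range.

## Working session

There is one attempt and no reset: what is moved stays moved. The work goes in short steps, Python scripts to look and compute and a tool call to move; the robot and the scene stay as the last step left them, time stands still between calls to the robot, and variables do not carry over. Pictures are saved under pics/ and viewed, at most 14 in all, crops included, and the job is handed in when it is done.

Besides the shell and the picture viewer there is one more tool, called after "Request:" as name(argument=value, ...), one argument or row to a line, values as JSON. arm_command: Moves the arm, as the interface text tells. Its arguments: {"type":"object","properties":{"series":{"type":"array"},"hand":{"type":"number"},"squeeze":{"type":"number"}},"required":["series"]}

```bash
mkdir -p pics
cat > h.py <<'E'
from cell import *
import numpy as np, cv2
def save(p,n): cv2.imwrite('pics/'+n+'.png',p['pixels'])
def ray(p,u,v,z):
    R=cv2.Rodrigues(np.array(p['rvec'],float))[0];t=np.array(p['tvec'],float).ravel()
    d=R.T@np.linalg.inv(np.array(p['K']))@np.array([u,v,1.]);c=-R.T@t
    return c+d*(z-c[2])/d[2]
def proj(p,X):
    return cv2.projectPoints(np.array(X,float).reshape(-1,1,3),np.array(p['rvec'],float),np.array(p['tvec'],float),np.array(p['K'],float),None)[0].reshape(-1,2)
C=['blue','yellow','green','orange']
E
python3 - <<'E'
from h import *
s=observe();print(s['time'],s['tool_pos'],s['tool_rot'],s['opening'])
a={}
for n in ['scene','side']:
    p=read_camera(n);save(p,n+'0')
    R=cv2.Rodrigues(np.array(p['rvec'],float))[0];print(n,(-R.T@np.array(p['tvec']).ravel()).round(3))
    for q in ['handle_'+c for c in C]+['seat_'+c for c in C]+['valve_'+c for c in C]+['sign','sign_eye','peg_post','peg_mid','shell_jar','mug','opener']:
        print(q,[(np.round(d['point'],3).tolist(),round(d['confidence'],2)) for d in mark_of(p,q)[:3]])
E
```

```text
0.0 [ 0.21103096 -0.48035436  0.29151056] [-3.13995386e+00 -2.13669336e-04  4.13841265e-01] 0.09162434412163302
scene [ 0.851 -0.421  0.89 ]
handle_blue [([0.453, -0.178, -0.0], 0.88), ([0.334, -0.119, -0.001], 0.66)]
handle_yellow [([0.472, 0.072, 0.002], 0.89), ([0.621, -0.047, 0.085], 0.59), ([0.364, 0.366, -0.004], 0.57)]
handle_green [([0.466, -0.053, 0.004], 0.61)]
handle_orange [([0.464, 0.214, 0.003], 0.59), ([0.619, -0.042, 0.014], 0.44), ([0.616, 0.167, 0.088], 0.21)]
seat_blue [([0.618, 0.276, 0.09], 0.88)]
seat_yellow [([0.616, 0.065, 0.014], 0.65), ([0.614, 0.166, 0.091], 0.55)]
seat_green [([0.621, -0.044, 0.087], 0.7)]
seat_orange [([0.618, 0.066, 0.089], 0.61), ([0.62, 0.278, 0.017], 0.53)]
valve_blue [([0.619, 0.277, 0.017], 0.78), ([0.461, -0.344, 0.006], 0.3)]
valve_yellow [([0.617, 0.171, 0.01], 0.65), ([0.458, -0.054, 0.002], 0.44)]
valve_green []
valve_orange [([0.616, 0.063, 0.014], 0.68)]
sign [([0.461, -0.343, 0.007], 0.69)]
sign_eye [([0.458, -0.345, 0.094], 0.61)]
peg_post [([0.603, -0.272, -0.004], 0.83)]
peg_mid [([0.559, -0.268, 0.175], 0.74)]
shell_jar 
[... 581 characters left out ...]
.09], 0.58)]
seat_orange [([0.621, 0.062, 0.086], 0.75)]
valve_blue [([0.618, 0.278, 0.016], 0.74)]
valve_yellow [([0.615, 0.17, 0.017], 0.72)]
valve_green [([0.613, -0.044, 0.015], 0.62)]
valve_orange [([0.615, 0.062, 0.019], 0.76)]
sign [([0.46, -0.344, 0.011], 0.68), ([0.455, -0.175, 0.001], 0.29)]
sign_eye [([0.614, 0.063, 0.016], 0.61), ([0.461, -0.345, 0.095], 0.46)]
peg_post [([0.602, -0.272, -0.0], 0.6), ([0.616, 0.278, 0.089], 0.56)]
peg_mid [([0.559, -0.277, 0.175], 0.82)]
shell_jar [([0.496, 0.359, -0.003], 0.78), ([0.458, -0.346, 0.008], 0.59)]
mug [([0.364, 0.366, 0.005], 0.72), ([0.616, 0.277, 0.016], 0.56), ([0.46, -0.345, 0.093], 0.54)]
opener [([0.336, -0.269, 0.001], 0.62)]
```

View pics/scene0.png

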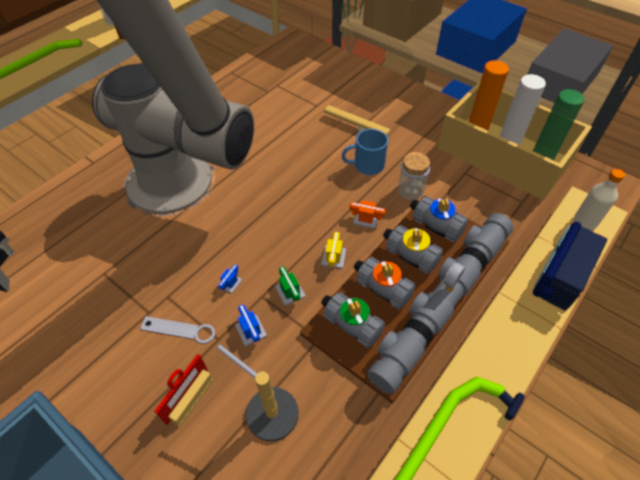

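View pics/side0.png

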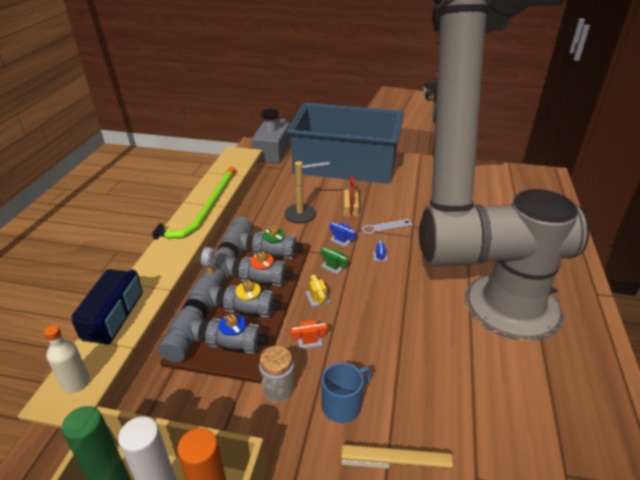

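The scene view shows all four handles: orange (367,212), yellow (334,250), green (290,284) and the larger blue (250,325). The smaller decoy blue is at (229,278). The collars run from green (353,311) to blue (443,210), with the sign at (182,388) and the peg tip at (220,347). The side view agrees. Next I'll take a wrist view from above.

Request:
arm_command(
  series=[
    {"x": 439,"y": -331,"z": -90,"rz": 23.7},
    {"x": 439,"y": -331,"z": -90,"rz": 23.7},
    {"x": 439,"y": -331,"z": -90,"rz": 23.7},
    {"x": 439,"y": -331,"z": -90,"rz": 23.7},
    {"x": 439,"y": -331,"z": -90,"rz": 23.7},
    {"x": 439,"y": -331,"z": -90,"rz": 23.7},
    {"x": 439,"y": -331,"z": -90,"rz": 23.7},
    {"x": 439,"y": -331,"z": -90,"rz": 23.7},
    {"x": 439,"y": -331,"z": -90,"rz": 23.7},
    {"x": 439,"y": -331,"z": -90,"rz": 23.7},
    {"x": 439,"y": -331,"z": -90,"rz": 23.7},
    {"x": 439,"y": -331,"z": -90,"rz": 23.7},
    {"x": 439,"y": -331,"z": -90,"rz": 23.7},
    {"x": 439,"y": -331,"z": -90,"rz": 23.7},
    {"x": 439,"y": -331,"z": -90,"rz": 23.7},
    {"x": 439,"y": -331,"z": -90,"rz": 23.7},
  ],
)

```text
invalid input
```

```bash
cat >> h.py <<'E'
def go(x,y,z,yaw,half=True,s=None):
    s=s or observe();R=cv2.Rodrigues(np.zeros(3))[0]
    from scipy.spatial.transform import Rotation as Ro
    Rc=Ro.from_euler('xyz',s['tool_rot']);Rt=Ro.from_euler('xyz',[np.pi,0,yaw])
    d=Rc.inv().apply(np.array([x,y,z])-s['tool_pos'])*1e3
    r=np.degrees((Rc.inv()*Rt).as_rotvec())
    return d.round(1),r.round(2)
E
python3 - <<'E'
from h import *
s=observe();print(s['time'],s['tool_pos'],s['tool_rot'],s['qpos'])
p=read_camera('wrist');save(p,'w1')
R=cv2.Rodrigues(np.array(p['rvec'],float))[0];print((-R.T@np.array(p['tvec']).ravel()).round(3),p['K'])
for c in C:
  for q in ['handle_','seat_']:
    print(q+c,[(np.round(d['point'],3).tolist(),round(d['confidence'],2)) for d in mark_of(p,q+c)[:3]])
E
```

```text
2.0 [ 0.21112728 -0.48067705  0.29224095] [3.14153691e+00 3.73184985e-05 4.13817508e-01] [-1.30296397e+00  3.41992835e-01  1.52410937e+00 -3.01168171e-05
  1.27542987e+00 -1.45976388e-01]
[ 0.286 -0.448  0.385] [[419.10785305   0.         315.2897529 ]
 [  0.         419.10785305 241.76800813]
 [  0.           0.           1.        ]]
handle_blue []
seat_blue []
handle_yellow []
seat_yellow []
handle_green []
seat_green []
handle_orange []
seat_orange []
```

View pics/w1.png

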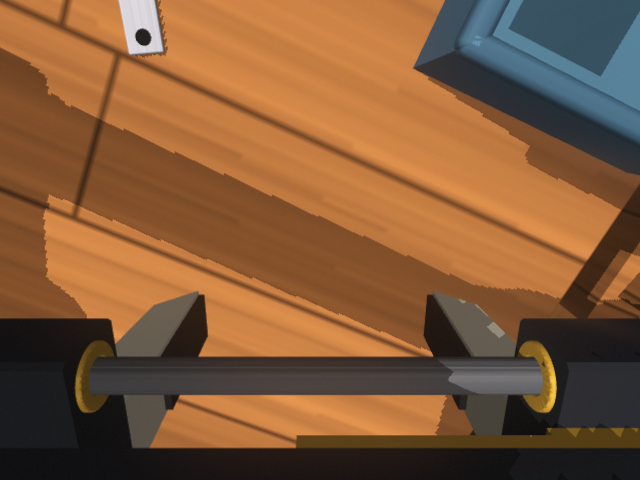

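The wrist picture from the start pose shows only the opener's end (143,37) and the bin, with no handles. The move was refused, so I'll retry with all six keys.

Request:
arm_command(
  series=[
    {"x": 425,"y": -380,"z": -90,"rx": 0,"ry": 0,"rz": 23.7},
    {"x": 425,"y": -380,"z": -90,"rx": 0,"ry": 0,"rz": 23.7},
    {"x": 425,"y": -380,"z": -90,"rx": 0,"ry": 0,"rz": 23.7},
    {"x": 425,"y": -380,"z": -90,"rx": 0,"ry": 0,"rz": 23.7},
    {"x": 425,"y": -380,"z": -90,"rx": 0,"ry": 0,"rz": 23.7},
    {"x": 425,"y": -380,"z": -90,"rx": 0,"ry": 0,"rz": 23.7},
    {"x": 425,"y": -380,"z": -90,"rx": 0,"ry": 0,"rz": 23.7},
    {"x": 425,"y": -380,"z": -90,"rx": 0,"ry": 0,"rz": 23.7},
    {"x": 425,"y": -380,"z": -90,"rx": 0,"ry": 0,"rz": 23.7},
    {"x": 425,"y": -380,"z": -90,"rx": 0,"ry": 0,"rz": 23.7},
    {"x": 425,"y": -380,"z": -90,"rx": 0,"ry": 0,"rz": 23.7},
    {"x": 425,"y": -380,"z": -90,"rx": 0,"ry": 0,"rz": 23.7},
    {"x": 425,"y": -380,"z": -90,"rx": 0,"ry": 0,"rz": 23.7},
    {"x": 425,"y": -380,"z": -90,"rx": 0,"ry": 0,"rz": 23.7},
  ],
)

```text
time: 3.85
tool_pos: [0.4473, 0.0384, 0.382]
tool_rot: [3.141, 0.001, 0.002]
contact_force: [-0.2, -0.2, -0.6]
opening: 0.0918
grip_force: 0.0
```

Run:
```python
from h import *
p=read_camera('wrist');save(p,'w2')
for c in C:
  for q in ['handle_','seat_','valve_']:
    print(q+c,[(np.round(d['point'],3).tolist(),round(d['confidence'],2)) for d in mark_of(p,q+c)[:2]])
```

```text
handle_blue [([0.345, -0.12, -0.002], 0.92), ([0.457, -0.17, 0.0], 0.8)]
seat_blue []
valve_blue [([0.618, 0.278, 0.015], 0.63), ([0.467, 0.212, 0.002], 0.56)]
handle_yellow [([0.476, 0.076, 0.003], 0.76)]
seat_yellow []
valve_yellow [([0.616, 0.173, 0.015], 0.68)]
handle_green [([0.454, -0.051, -0.004], 0.96), ([0.456, -0.173, 0.0], 0.69)]
seat_green []
valve_green [([0.5, 0.355, 0.003], 0.65), ([0.614, -0.041, 0.016], 0.6)]
handle_orange [([0.464, 0.214, 0.004], 0.59)]
seat_orange []
valve_orange [([0.62, 0.06, 0.018], 0.68)]
```

View pics/w2.png

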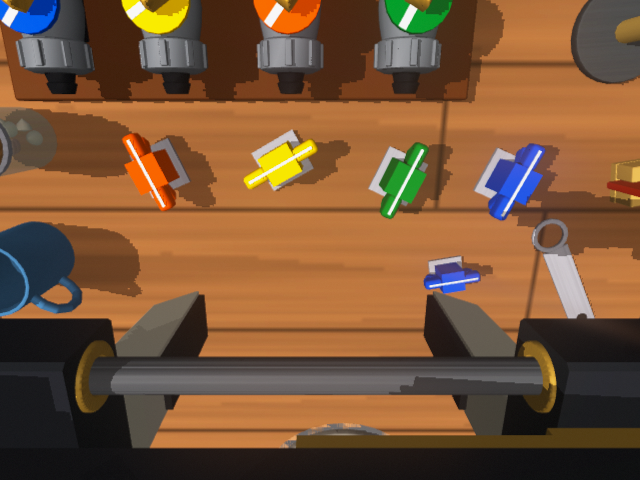

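The wrist view shows the handles' white lines: orange (150,172), yellow (281,164), green (404,180), large blue (516,181). The small blue is at (452,277), and the collars are at the top edge. I'll fit the lines and move forward for the collars.

Request:
arm_command(
  series=[
    {"x": 70,"y": -60,"z": 0,"rx": 0,"ry": 0,"rz": 0},
    {"x": 70,"y": -60,"z": 0,"rx": 0,"ry": 0,"rz": 0},
    {"x": 70,"y": -60,"z": 0,"rx": 0,"ry": 0,"rz": 0},
    {"x": 70,"y": -60,"z": 0,"rx": 0,"ry": 0,"rz": 0},
    {"x": 70,"y": -60,"z": 0,"rx": 0,"ry": 0,"rz": 0},
  ],
)

```text
time: 5.0
tool_pos: [0.5169, 0.0978, 0.3822]
tool_rot: [3.141, 0.001, 0.0]
contact_force: [-0.2, -0.2, -0.1]
opening: 0.0916
grip_force: 0.0
```

```bash
cat >> h.py <<'E'
def line(p,X,z,r=0.05,thr=150,dbg=False):
    """white line near world point X (xy) on plane z -> centre, yaw deg, length, width"""
    hsv=cv2.cvtColor(p['pixels'],cv2.COLOR_BGR2HSV)
    m=((hsv[...,2]>thr+40)&(hsv[...,1]<70)).astype(np.uint8)
    u,v=proj(p,[X[0],X[1],z])[0]
    e=proj(p,[X[0]+r,X[1],z])[0];rad=np.hypot(*(e-[u,v]))
    k=np.zeros_like(m);cv2.circle(k,(int(u),int(v)),int(rad),1,-1);m&=k
    n,l,st,_=cv2.connectedComponentsWithStats(m,connectivity=8)
    out=[]
    for i in range(1,n):
        if st[i,4]<15: continue
        vs,us=np.nonzero(l==i)
        P=np.array([ray(p,a,b,z)[:2] for a,b in zip(us,vs)])
        (cx,cy),(w,h),a=cv2.minAreaRect((P*1e3).astype(np.float32))
        q=P-P.mean(0);V=np.linalg.svd(q,full_matrices=False)[2][0]
        out.append((P.mean(0).round(4).tolist(),round(np.degrees(np.arctan2(V[1],V[0]))%180,1),round(max(w,h)),round(min(w,h)),len(us)))
    return sorted(out,key=lambda o:-o[-1])[:3]
E
python3 - <<'E'
from h import *
p=read_camera('wrist');save(p,'w3');print(observe()['tool_pos'])
for c,X in zip(C,[(.456,-.174),(.476,.074),(.456,-.052),(.465,.212)]): print('h',c,line(p,X,.044))
for c,X in zip(C,[(.618,.277),(.617,.171),(.618,-.044),(.618,.063)]):
    print('s',c,[(np.round(d['point'],3).tolist(),round(d['confidence'],2)) for d in mark_of(p,'seat_'+c)[:2]],line(p,X,.088,.03))
E
```

```text
[0.51685097 0.09765348 0.3824448 ]
h blue [([0.4606, -0.1328], np.float64(6.3), 32, 18, 228), ([0.4525, -0.1736], np.float64(156.5), 72, 3, 141), ([0.4164, -0.2019], np.float64(123.7), 31, 11, 124)]
h yellow [([0.4988, 0.0853], np.float64(123.2), 48, 18, 368), ([0.4744, 0.0735], np.float64(119.5), 73, 3, 191), ([0.4573, 0.0859], np.float64(20.3), 5, 3, 15)]
h green [([0.4758, -0.0285], np.float64(154.5), 48, 20, 407), ([0.4574, -0.0554], np.float64(155.5), 74, 4, 215)]
h orange [([0.4661, 0.2113], np.float64(23.0), 74, 3, 184), ([0.4838, 0.2264], np.float64(0.1), 6, 3, 15)]
s blue [([0.62, 0.276, 0.087], 0.57)] [([0.6306, 0.2652], np.float64(138.5), 18, 7, 182), ([0.6009, 0.2906], np.float64(139.6), 14, 7, 133)]
s yellow [([0.616, 0.171, 0.085], 0.63)] [([0.6269, 0.1538], np.float64(121.8), 17, 7, 173), ([0.6063, 0.1852], np.float64(124.2), 15, 7, 145)]
s green [([0.619, -0.039, 0.082], 0.74), ([0.462, -0.17, 0.001], 0.73)] [([0.6016, -0.0386], np.float64(151.3), 18, 7, 186), ([0.6351, -0.0566], np.float64(150.6), 14, 7, 155)]
s orange [([0.619, 0.06, 0.085], 0.62)] [([0.603, 0.0721], np.float64(142.0), 18, 7, 171), ([0.6323, 0.0491], np.float64(142.4), 16, 7, 161)]
```

View pics/w3.png

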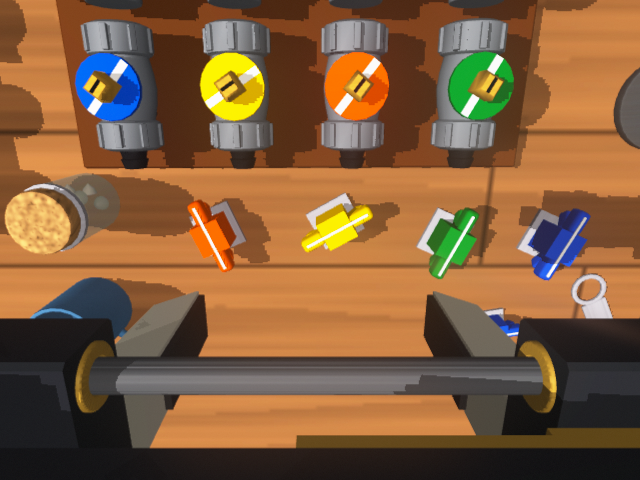

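The wrist view shows the four collars at blue (108,87), yellow (232,87), orange (357,87) and green (481,87). All white lines are clear and lie about 33–62° from shut. I'll refine the seat centres and then plan the yellow pick.

```bash
cat >> h.py <<'E'
HUE={'blue':(105,125),'yellow':(24,34),'green':(50,80),'orange':(5,18)}
def disc(p,c,X):
    hsv=cv2.cvtColor(p['pixels'],cv2.COLOR_BGR2HSV)
    a,b=HUE[c];m=((hsv[...,0]>=a)&(hsv[...,0]<=b)&(hsv[...,1]>150)&(hsv[...,2]>90)).astype(np.uint8)
    u,v=proj(p,[X[0],X[1],.088])[0];k=np.zeros_like(m);cv2.circle(k,(int(u),int(v)),45,1,-1);m&=k
    m=cv2.morphologyEx(m,cv2.MORPH_OPEN,np.ones((3,3)))
    h=cv2.convexHull(cv2.findNonZero(m))
    P=np.array([ray(p,*q[0],.088)[:2] for q in h],np.float32)*1e3
    (cx,cy),(w,hh),_=cv2.fitEllipse(P);return round(cx,1),round(cy,1),round(w,1),round(hh,1)
E
python3 - <<'E'
from h import *
import cell
print([getattr(cell,n) for n in dir(cell) if 'overhang' in n])
p=read_camera('wrist')
for c,X in zip(C,[(.618,.277),(.617,.171),(.618,-.044),(.618,.063)]): print(c,disc(p,c,X))
print(go(.4744,.0735,.15,np.radians(119.5)),go(.4744,.0735,.075,np.radians(119.5)))
E
```

```text
[0.0655]
blue (616.6, 276.1, 55.5, 56.0)
yellow (616.9, 169.1, 55.4, 55.4)
green (617.3, -46.3, 55.0, 56.2)
orange (617.2, 63.5, 61.5, 83.5)
(array([-42.9,  24.2, 232.6]), array([ 5.0000e-02, -2.0000e-02, -1.1953e+02])) (array([-43. ,  24.2, 307.6]), array([ 5.0000e-02, -2.0000e-02, -1.1953e+02]))
```

Request:
arm_command(
  series=[
    {"x": -43,"y": 24,"z": 230,"rx": 0,"ry": 0,"rz": -119.5},
    {"x": -43,"y": 24,"z": 230,"rx": 0,"ry": 0,"rz": -119.5},
    {"x": -43,"y": 24,"z": 230,"rx": 0,"ry": 0,"rz": -119.5},
    {"x": -43,"y": 24,"z": 230,"rx": 0,"ry": 0,"rz": -119.5},
    {"x": -43,"y": 24,"z": 230,"rx": 0,"ry": 0,"rz": -119.5},
    {"x": -43,"y": 24,"z": 230,"rx": 0,"ry": 0,"rz": -119.5},
    {"x": -43,"y": 24,"z": 230,"rx": 0,"ry": 0,"rz": -119.5},
    {"x": -43,"y": 24,"z": 230,"rx": 0,"ry": 0,"rz": -119.5},
    {"x": -43,"y": 24,"z": 230,"rx": 0,"ry": 0,"rz": -119.5},
    {"x": -43,"y": 24,"z": 230,"rx": 0,"ry": 0,"rz": -119.5},
    {"x": -43,"y": 24,"z": 230,"rx": 0,"ry": 0,"rz": -119.5},
    {"x": -43,"y": 24,"z": 230,"rx": 0,"ry": 0,"rz": -119.5},
    {"x": -43,"y": 24,"z": 230,"rx": 0,"ry": 0,"rz": -119.5},
    {"x": -43,"y": 24,"z": 230,"rx": 0,"ry": 0,"rz": -119.5},
    {"x": -43,"y": 24,"z": 230,"rx": 0,"ry": 0,"rz": -119.5},
    {"x": -43,"y": 24,"z": 230,"rx": 0,"ry": 0,"rz": -119.5},
    {"x": -43,"y": 24,"z": 230,"rx": 0,"ry": 0,"rz": -119.5},
  ],
  hand=64,
)

```text
time: 7.0
tool_pos: [0.4745, 0.074, 0.1523]
tool_rot: [3.141, 0.0, 2.083]
contact_force: [0.1, -0.6, 0.5]
opening: 0.0643
grip_force: 0.0
```

Run:
```python
from h import *
p=read_camera('scene')
for c in C: print(c,[(np.round(d['point'],3).tolist(),round(d['confidence'],2)) for d in mark_of(p,'handle_'+c)[:2]])
print(observe()['qpos'].round(2),go(.4744,.0735,.078,np.radians(119.5)))
```

```text
blue [([0.339, -0.12, -0.002], 0.67), ([0.452, -0.174, -0.002], 0.58)]
yellow [([0.474, 0.074, 0.001], 0.83), ([0.616, 0.17, 0.089], 0.56)]
green [([0.461, -0.054, 0.003], 0.68), ([0.363, 0.363, -0.003], 0.36)]
orange [([0.467, 0.213, 0.001], 0.5)]
[-0.    0.43  1.83 -0.    0.88 -0.52] (array([-0.5, -0.4, 74.2]), array([ 0.  ,  0.01, -0.03]))
```

Request:
arm_command(
  series=[
    {"x": 0,"y": 0,"z": 40,"rx": 0,"ry": 0,"rz": 0},
    {"x": 0,"y": 0,"z": 74,"rx": 0,"ry": 0,"rz": 0},
    {"x": 0,"y": 0,"z": 74,"rx": 0,"ry": 0,"rz": 0},
    {"x": 0,"y": 0,"z": 74,"rx": 0,"ry": 0,"rz": 0},
  ],
)

```text
time: 7.65
tool_pos: [0.4744, 0.0741, 0.0784]
tool_rot: [-3.141, -0.001, 2.086]
contact_force: [0.7, 0.7, 0.2]
opening: 0.0641
grip_force: 0.0
```

Request:
arm_command(
  series=[
    {"x": 0,"y": 0,"z": 0,"rx": 0,"ry": 0,"rz": 0},
    {"x": 0,"y": 0,"z": 0,"rx": 0,"ry": 0,"rz": 0},
    {"x": 0,"y": 0,"z": 0,"rx": 0,"ry": 0,"rz": 0},
    {"x": 0,"y": 0,"z": 0,"rx": 0,"ry": 0,"rz": 0},
    {"x": 0,"y": 0,"z": 0,"rx": 0,"ry": 0,"rz": 0},
    {"x": 0,"y": 0,"z": 0,"rx": 0,"ry": 0,"rz": 0},
    {"x": 0,"y": 0,"z": -50,"rx": 0,"ry": 0,"rz": 0},
    {"x": 0,"y": 0,"z": -100,"rx": 0,"ry": 0,"rz": 0},
    {"x": 0,"y": 0,"z": -150,"rx": 0,"ry": 0,"rz": 0},
    {"x": 0,"y": 0,"z": -150,"rx": 0,"ry": 0,"rz": 0},
    {"x": 0,"y": 0,"z": -150,"rx": 0,"ry": 0,"rz": 0},
  ],
  hand=20,
  squeeze=40,
)

```text
time: 8.75
tool_pos: [0.4746, 0.0741, 0.2289]
tool_rot: [3.14, 0.001, 2.086]
contact_force: [-0.2, -0.4, -1.3]
opening: 0.0318
grip_force: 40.0
```

Run:
```python
from h import *
p=read_camera('side');save(p,'s1')
print(observe()['tool_pos'],go(.617,.1688,.228,np.radians(123.3)))
```

```text
[0.47384175 0.07410295 0.22751994] (array([ 11.9, 171.2,  -0.7]), array([-0.06, -0.03, -3.79]))
```

Request:
arm_command(
  series=[
    {"x": 12,"y": 171,"z": 0,"rx": 0,"ry": 0,"rz": -3.8},
    {"x": 12,"y": 171,"z": 0,"rx": 0,"ry": 0,"rz": -3.8},
    {"x": 12,"y": 171,"z": 0,"rx": 0,"ry": 0,"rz": -3.8},
    {"x": 12,"y": 171,"z": 0,"rx": 0,"ry": 0,"rz": -3.8},
    {"x": 12,"y": 171,"z": 0,"rx": 0,"ry": 0,"rz": -3.8},
    {"x": 12,"y": 171,"z": 0,"rx": 0,"ry": 0,"rz": -3.8},
    {"x": 12,"y": 171,"z": 0,"rx": 0,"ry": 0,"rz": -3.8},
  ],
)

```text
time: 9.5
tool_pos: [0.6162, 0.1681, 0.2268]
tool_rot: [-3.139, -0.001, 2.152]
contact_force: [-0.1, -0.4, -1.2]
opening: 0.0315
grip_force: 40.0
```

Run:
```python
from h import *
p=read_camera('wrist');save(p,'w4')
s=observe();print(s['tool_pos'],go(.617,.1688,.166,np.radians(123.3)))
print(line(p,s['tool_pos'],s['tool_pos'][2]-.034))
```

```text
[0.61639187 0.16809053 0.22747916] (array([ 0.2,  1. , 61.5]), array([-0.11, -0.04, -0.03]))
[([0.6165, 0.2007], np.float64(143.6), 36, 18, 2963), ([0.5896, 0.1659], np.float64(124.8), 23, 12, 1219), ([0.6043, 0.1847], np.float64(123.4), 37, 3, 896)]
```

View pics/w4.png

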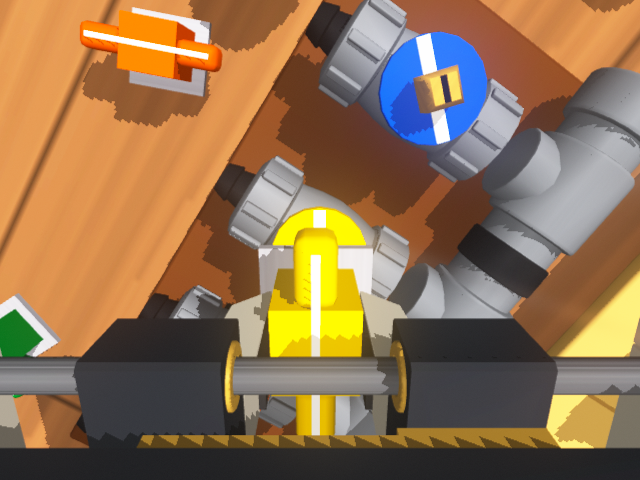

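The handle is held upright with its white line (316,270–430) in line with the yellow collar's line (319,217). I'll insert it now.

Request:
arm_command(
  series=[
    {"x": 0,"y": 1,"z": 25,"rx": 0,"ry": 0,"rz": 0},
    {"x": 0,"y": 1,"z": 38,"rx": 0,"ry": 0,"rz": 0},
    {"x": 0,"y": 1,"z": 44,"rx": 0,"ry": 0,"rz": 0},
    {"x": 0,"y": 1,"z": 50,"rx": 0,"ry": 0,"rz": 0},
    {"x": 0,"y": 1,"z": 56,"rx": 0,"ry": 0,"rz": 0},
    {"x": 0,"y": 1,"z": 60,"rx": 0,"ry": 0,"rz": 0},
    {"x": 0,"y": 1,"z": 62,"rx": 0,"ry": 0,"rz": 0},
    {"x": 0,"y": 1,"z": 62,"rx": 0,"ry": 0,"rz": 0},
  ],
)

```text
time: 10.35
tool_pos: [0.6181, 0.1693, 0.1667]
tool_rot: [-3.142, 0.0, 2.152]
contact_force: [-2.2, 0.5, 2.7]
opening: 0.0316
grip_force: 40.0
```

Request:
arm_command(
  series=[
    {"x": 0,"y": 0,"z": 2,"rx": 0,"ry": 0,"rz": 0},
    {"x": 0,"y": 0,"z": 2,"rx": 0,"ry": 0,"rz": 6},
    {"x": 0,"y": 0,"z": 2,"rx": 0,"ry": 0,"rz": 12},
    {"x": 0,"y": 0,"z": 2,"rx": 0,"ry": 0,"rz": 18},
    {"x": 0,"y": 0,"z": 2,"rx": 0,"ry": 0,"rz": 24},
    {"x": 0,"y": 0,"z": 2,"rx": 0,"ry": 0,"rz": 30},
    {"x": 0,"y": 0,"z": 2,"rx": 0,"ry": 0,"rz": 34},
    {"x": 0,"y": 0,"z": 2,"rx": 0,"ry": 0,"rz": 34},
    {"x": 0,"y": 0,"z": 2,"rx": 0,"ry": 0,"rz": 34},
  ],
)

```text
time: 11.25
tool_pos: [0.6176, 0.1689, 0.1666]
tool_rot: [-3.141, 0.001, 1.559]
contact_force: [-8.7, -3.7, 15.0]
opening: 0.0314
grip_force: 40.0
```

```bash
python3 -c "
from h import *
s=observe();print(s['torque'],s['contact_force'],np.degrees(s['tool_rot']),s['tool_pos'],s['opening'])"
```

```text
[-0.5939393   1.57076567 -0.07133064] [-8.66286228 -3.67471714 14.99516271] [-1.79983673e+02  5.28838005e-02  8.93099700e+01] [0.61755931 0.16892048 0.16663522] 0.0313890380561645
```

Request:
arm_command(
  series=[
    {"x": 0,"y": 0,"z": 0,"rx": 0,"ry": 0,"rz": 2},
    {"x": 0,"y": 0,"z": 0,"rx": 0,"ry": 0,"rz": 4},
    {"x": 0,"y": 0,"z": 0,"rx": 0,"ry": 0,"rz": 4},
  ],
)

```text
time: 11.55
tool_pos: [0.6172, 0.1693, 0.1667]
tool_rot: [-3.141, 0.001, 1.489]
contact_force: [-10.7, -1.9, 16.3]
opening: 0.032
grip_force: 40.0
```

```bash
python3 -c "
from h import *
s=observe();print(s['torque'],s['contact_force'],np.degrees(s['tool_rot']),s['tool_pos'],s['opening'])"
```

```text
[-0.41816943  1.81259566  0.25002839] [-10.73848069  -1.8602313   16.27456823] [-1.79949652e+02  4.58210968e-02  8.53217230e+01] [0.61723622 0.16927502 0.16667369] 0.03199650298780704
```

Request:
arm_command(
  series=[
    {"x": 0,"y": 0,"z": 0,"rx": 0,"ry": 0,"rz": 2},
    {"x": 0,"y": 0,"z": 0,"rx": 0,"ry": 0,"rz": 4},
    {"x": 0,"y": 0,"z": 0,"rx": 0,"ry": 0,"rz": 4},
  ],
)

```text
time: 11.85
tool_pos: [0.6172, 0.1691, 0.1666]
tool_rot: [-3.141, 0.002, 1.422]
contact_force: [-10.3, -3.1, 16.0]
opening: 0.0321
grip_force: 40.7
```

```bash
python3 -c "
from h import *
s=observe();print(s['torque'],s['contact_force'],np.degrees(s['tool_rot']),s['tool_pos'],s['opening'])"
```

```text
[-0.5250806   1.79624775  1.26952094] [-10.27645794  -3.06107475  16.00145789] [-1.79960594e+02  1.08445914e-01  8.14523904e+01] [0.61717802 0.16910878 0.16663883] 0.03205209706391244
```

The stop is reached, with the reaction torque up to 1.3 N m. I'll release and rise.

Request:
arm_command(
  series=[
    {"x": 0,"y": 0,"z": -1,"rx": 0,"ry": 0,"rz": -2},
    {"x": 0,"y": 0,"z": -1,"rx": 0,"ry": 0,"rz": -2},
    {"x": 0,"y": 0,"z": -1,"rx": 0,"ry": 0,"rz": -2},
    {"x": 0,"y": 0,"z": -30,"rx": 0,"ry": 0,"rz": -2},
    {"x": 0,"y": 0,"z": -80,"rx": 0,"ry": 0,"rz": -2},
    {"x": 0,"y": 0,"z": -120,"rx": 0,"ry": 0,"rz": -2},
    {"x": 0,"y": 0,"z": -120,"rx": 0,"ry": 0,"rz": -2},
  ],
  hand=56,
)

```text
time: 12.55
tool_pos: [0.6204, 0.1697, 0.2911]
tool_rot: [3.129, -0.003, 1.453]
contact_force: [0.1, 0.1, 0.0]
opening: 0.0564
grip_force: 0.0
```

Run:
```python
from h import *
p=read_camera('scene');save(p,'s2')
for c in C: print(c,[(np.round(d['point'],3).tolist(),round(d['confidence'],2)) for d in mark_of(p,'handle_'+c)[:3]])
print(go(.4661,.2113,.15,np.radians(203)),observe()['tool_pos'],observe()['opening'])
w=read_camera('wrist'); print(line(w,(.466,.2113),.044), line(w,(.617,.169),.132))
cv2.imwrite('pics/s2c.png',cv2.resize(p['pixels'][150:370,170:490],(800,550)))
```

```text
blue [([0.451, -0.172, -0.002], 0.62), ([0.337, -0.12, 0.002], 0.59)]
yellow [([0.616, 0.167, 0.085], 0.9), ([0.331, -0.27, 0.002], 0.74), ([0.562, -0.271, 0.173], 0.5)]
green [([0.462, -0.056, -0.001], 0.57)]
orange [([0.466, 0.212, 0.002], 0.66)]
(array([  24.2, -155. ,  132.7]), array([  -0.17,   -0.16, -119.71])) [0.61763988 0.16922319 0.28218974] 0.05637741848809809
[([0.4658, 0.2112], np.float64(23.1), 74, 3, 370), ([0.4817, 0.2343], np.float64(13.7), 47, 11, 358)] [([0.6349, 0.1845], np.float64(93.2), 46, 14, 841), ([0.6019, 0.1883], np.float64(78.7), 45, 13, 679), ([0.6168, 0.1708], np.float64(86.2), 74, 3, 567)]
```

View pics/s2c.png

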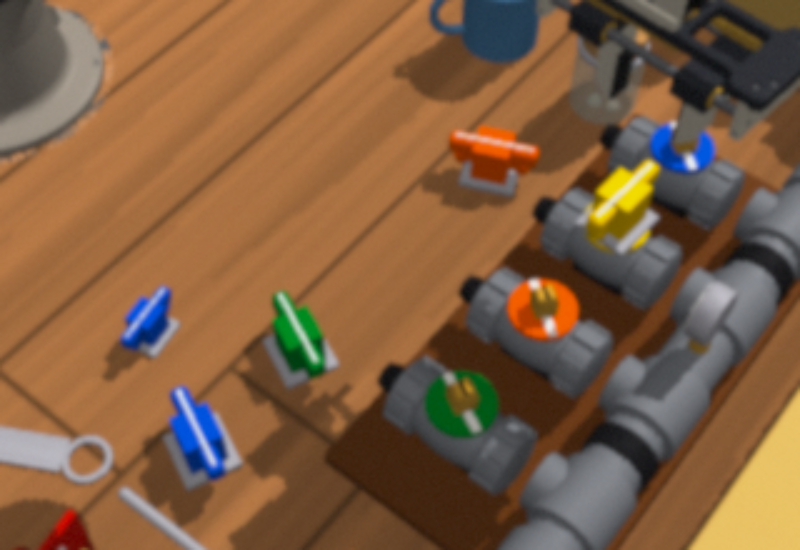

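Yellow is home with its wings across the pipe (crop 625,200). The fitted line reads 86°, which is the stop plus play. Orange is next.

Request:
arm_command(
  series=[
    {"x": 24,"y": -155,"z": 130,"rx": 0,"ry": 0,"rz": -119.7},
    {"x": 24,"y": -155,"z": 130,"rx": 0,"ry": 0,"rz": -119.7},
    {"x": 24,"y": -155,"z": 130,"rx": 0,"ry": 0,"rz": -119.7},
    {"x": 24,"y": -155,"z": 130,"rx": 0,"ry": 0,"rz": -119.7},
    {"x": 24,"y": -155,"z": 130,"rx": 0,"ry": 0,"rz": -119.7},
    {"x": 24,"y": -155,"z": 130,"rx": 0,"ry": 0,"rz": -119.7},
    {"x": 24,"y": -155,"z": 130,"rx": 0,"ry": 0,"rz": -119.7},
    {"x": 24,"y": -155,"z": 130,"rx": 0,"ry": 0,"rz": -119.7},
    {"x": 24,"y": -155,"z": 130,"rx": 0,"ry": 0,"rz": -119.7},
    {"x": 24,"y": -155,"z": 130,"rx": 0,"ry": 0,"rz": -119.7},
    {"x": 24,"y": -155,"z": 130,"rx": 0,"ry": 0,"rz": -119.7},
    {"x": 24,"y": -155,"z": 130,"rx": 0,"ry": 0,"rz": -119.7},
    {"x": 24,"y": -155,"z": 130,"rx": 0,"ry": 0,"rz": -119.7},
    {"x": 24,"y": -155,"z": 130,"rx": 0,"ry": 0,"rz": -119.7},
    {"x": 24,"y": -155,"z": 130,"rx": 0,"ry": 0,"rz": -119.7},
    {"x": 24,"y": -155,"z": 130,"rx": 0,"ry": 0,"rz": -119.7},
  ],
  hand=64,
)

```text
time: 14.45
tool_pos: [0.4667, 0.2112, 0.1535]
tool_rot: [3.141, -0.001, -2.744]
contact_force: [-0.5, 0.7, -1.9]
opening: 0.0642
grip_force: 0.0
```

```bash
cat >> h.py <<'E'
def chk():
    p=read_camera('scene')
    for c in C: print(c,[(np.round(d['point'],3).tolist(),round(d['confidence'],2)) for d in mark_of(p,'handle_'+c)[:3]])
def st():
    s=observe();print('T',s['torque'].round(2),'F',s['contact_force'].round(1),'rpy',np.degrees(s['tool_rot']).round(2),s['tool_pos'].round(4),s['opening'],s['time'])
E
python3 - <<'E'
from h import *
chk();st();print(go(.466,.2113,.078,np.radians(203)))
E
```

```text
blue [([0.452, -0.174, -0.003], 0.82), ([0.337, -0.122, -0.001], 0.64), ([0.559, -0.271, 0.172], 0.53)]
yellow [([0.615, 0.168, 0.087], 0.84), ([0.459, -0.345, 0.008], 0.32)]
green [([0.462, -0.053, 0.0], 0.88)]
orange [([0.467, 0.212, 0.001], 0.59), ([0.458, -0.347, 0.092], 0.41), ([0.463, -0.057, 0.002], 0.32)]
T [ 0.13 -0.11  0.02] F [ 0.6 -0.7  0.6] rpy [-1.8000e+02 -1.0000e-02 -1.5706e+02] [0.467  0.2112 0.1541] 0.06400170979322568 14.7
(array([ 0.9,  0.5, 76.1]), array([-0.  , -0.01, -0.06]))
```

Request:
arm_command(
  series=[
    {"x": 1,"y": 0.5,"z": 40,"rx": 0,"ry": 0,"rz": 0},
    {"x": 1,"y": 0.5,"z": 76,"rx": 0,"ry": 0,"rz": 0},
    {"x": 1,"y": 0.5,"z": 76,"rx": 0,"ry": 0,"rz": 0},
    {"x": 1,"y": 0.5,"z": 76,"rx": 0,"ry": 0,"rz": 0},
  ],
)

```text
time: 15.1
tool_pos: [0.466, 0.2113, 0.0784]
tool_rot: [3.142, -0.001, -2.74]
contact_force: [0.2, -0.2, -0.1]
opening: 0.0641
grip_force: 0.0
```

Request:
arm_command(
  series=[
    {"x": 0,"y": 0,"z": 0,"rx": 0,"ry": 0,"rz": 0},
    {"x": 0,"y": 0,"z": 0,"rx": 0,"ry": 0,"rz": 0},
    {"x": 0,"y": 0,"z": 0,"rx": 0,"ry": 0,"rz": 0},
    {"x": 0,"y": 0,"z": 0,"rx": 0,"ry": 0,"rz": 0},
    {"x": 0,"y": 0,"z": 0,"rx": 0,"ry": 0,"rz": 0},
    {"x": 0,"y": 0,"z": 0,"rx": 0,"ry": 0,"rz": 0},
    {"x": 0,"y": 0,"z": -50,"rx": 0,"ry": 0,"rz": 0},
    {"x": 0,"y": 0,"z": -100,"rx": 0,"ry": 0,"rz": 0},
    {"x": 0,"y": 0,"z": -152,"rx": 0,"ry": 0,"rz": 0},
    {"x": -80,"y": -197,"z": -152,"rx": 0,"ry": 0,"rz": 61.1},
    {"x": -80,"y": -197,"z": -152,"rx": 0,"ry": 0,"rz": 61.1},
    {"x": -80,"y": -197,"z": -152,"rx": 0,"ry": 0,"rz": 61.1},
    {"x": -80,"y": -197,"z": -152,"rx": 0,"ry": 0,"rz": 61.1},
    {"x": -80,"y": -197,"z": -152,"rx": 0,"ry": 0,"rz": 61.1},
    {"x": -80,"y": -197,"z": -152,"rx": 0,"ry": 0,"rz": 61.1},
    {"x": -80,"y": -197,"z": -152,"rx": 0,"ry": 0,"rz": 61.1},
    {"x": -80,"y": -197,"z": -152,"rx": 0,"ry": 0,"rz": 61.1},
    {"x": -80,"y": -197,"z": -152,"rx": 0,"ry": 0,"rz": 61.1},
    {"x": -80,"y": -197,"z": -152,"rx": 0,"ry": 0,"rz": 61.1},
  ],
  hand=20,
  squeeze=40,
)

```text
time: 17.0
tool_pos: [0.6164, 0.0614, 0.2301]
tool_rot: [-3.141, -0.0, 2.48]
contact_force: [-0.0, -0.5, -1.0]
opening: 0.0318
grip_force: 40.0
```

Run:
```python
from h import *
w=read_camera('wrist')
chk();st();print(go(.617,.061,.166,np.radians(141.9)))
s=observe();print(line(w,s['tool_pos'],s['tool_pos'][2]-.034),line(w,(.617,.061),.088,.03))
```

```text
blue [([0.339, -0.119, -0.001], 0.88), ([0.455, -0.175, 0.0], 0.66), ([0.616, -0.044, 0.012], 0.21)]
yellow [([0.618, 0.167, 0.088], 0.63), ([0.619, 0.062, 0.089], 0.39)]
green [([0.46, -0.054, 0.004], 0.88), ([0.614, 0.168, 0.088], 0.2), ([0.332, -0.265, -0.0], 0.17)]
orange [([0.617, 0.062, 0.157], 0.58)]
T [-0.01 -0.12 -0.01] F [-0.6  0.1 -1.1] rpy [-1.8000e+02  1.0000e-02  1.4195e+02] [0.6165 0.0613 0.2303] 0.03179482480711549 17.3
(array([-0.5,  0. , 64.3]), array([-0.  ,  0.01,  0.05]))
[([0.6013, 0.0918], np.float64(166.0), 28, 12, 1594), ([0.5999, 0.0732], np.float64(142.4), 36, 3, 858), ([0.6257, 0.0364], np.float64(137.2), 12, 9, 466)] [([0.6317, 0.075], np.float64(3.5), 19, 15, 543), ([0.6282, 0.0508], np.float64(142.1), 30, 5, 415), ([0.5998, 0.0748], np.float64(142.2), 10, 6, 204)]
```

Request:
arm_command(
  series=[
    {"x": -0.5,"y": 0,"z": 25,"rx": 0,"ry": 0,"rz": 0},
    {"x": -0.5,"y": 0,"z": 40,"rx": 0,"ry": 0,"rz": 0},
    {"x": -0.5,"y": 0,"z": 47,"rx": 0,"ry": 0,"rz": 0},
    {"x": -0.5,"y": 0,"z": 53,"rx": 0,"ry": 0,"rz": 0},
    {"x": -0.5,"y": 0,"z": 59,"rx": 0,"ry": 0,"rz": 0},
    {"x": -0.5,"y": 0,"z": 63,"rx": 0,"ry": 0,"rz": 0},
    {"x": -0.5,"y": 0,"z": 65,"rx": 0,"ry": 0,"rz": 0},
    {"x": -0.5,"y": 0,"z": 66,"rx": 0,"ry": 0,"rz": 0},
    {"x": -0.5,"y": 0,"z": 66,"rx": 0,"ry": 0,"rz": 0},
  ],
)

```text
time: 18.2
tool_pos: [0.6174, 0.0612, 0.1667]
tool_rot: [3.14, 0.002, 2.477]
contact_force: [-2.4, 2.0, 12.0]
opening: 0.0317
grip_force: 40.0
```

Request:
arm_command(
  series=[
    {"x": 0,"y": 0,"z": 0,"rx": 0,"ry": 0,"rz": 6},
    {"x": 0,"y": 0,"z": 0,"rx": 0,"ry": 0,"rz": 12},
    {"x": 0,"y": 0,"z": 0,"rx": 0,"ry": 0,"rz": 18},
    {"x": 0,"y": 0,"z": 0,"rx": 0,"ry": 0,"rz": 24},
    {"x": 0,"y": 0,"z": 0,"rx": 0,"ry": 0,"rz": 30},
    {"x": 0,"y": 0,"z": 0,"rx": 0,"ry": 0,"rz": 36},
    {"x": 0,"y": 0,"z": 0,"rx": 0,"ry": 0,"rz": 42},
    {"x": 0,"y": 0,"z": 0,"rx": 0,"ry": 0,"rz": 48},
    {"x": 0,"y": 0,"z": 0,"rx": 0,"ry": 0,"rz": 53},
    {"x": 0,"y": 0,"z": 0,"rx": 0,"ry": 0,"rz": 56},
    {"x": 0,"y": 0,"z": 0,"rx": 0,"ry": 0,"rz": 58},
    {"x": 0,"y": 0,"z": 0,"rx": 0,"ry": 0,"rz": 60},
    {"x": 0,"y": 0,"z": 0,"rx": 0,"ry": 0,"rz": 60},
  ],
)

```text
time: 19.5
tool_pos: [0.6171, 0.0613, 0.1667]
tool_rot: [3.139, 0.0, 1.432]
contact_force: [-3.4, 2.7, 12.8]
opening: 0.032
grip_force: 40.5
```

```bash
python3 -c "
from h import *
st()"
```

```text
T [0.38 0.65 1.24] F [-3.4  2.7 12.8] rpy [1.7987e+02 3.0000e-02 8.2050e+01] [0.6171 0.0613 0.1667] 0.03200537343411276 19.5
```

Request:
arm_command(
  series=[
    {"x": 0,"y": 0,"z": -1,"rx": 0,"ry": 0,"rz": -2},
    {"x": 0,"y": 0,"z": -1,"rx": 0,"ry": 0,"rz": -2},
    {"x": 0,"y": 0,"z": -1,"rx": 0,"ry": 0,"rz": -2},
    {"x": 0,"y": 0,"z": -30,"rx": 0,"ry": 0,"rz": -2},
    {"x": 0,"y": 0,"z": -80,"rx": 0,"ry": 0,"rz": -2},
    {"x": 0,"y": 0,"z": -120,"rx": 0,"ry": 0,"rz": -2},
    {"x": -138,"y": -142,"z": -80,"rx": 0,"ry": 0,"rz": -73.6},
    {"x": -138,"y": -142,"z": -50,"rx": 0,"ry": 0,"rz": -73.6},
    {"x": -138,"y": -142,"z": 14,"rx": 0,"ry": 0,"rz": -73.6},
    {"x": -138,"y": -142,"z": 14,"rx": 0,"ry": 0,"rz": -73.6},
    {"x": -138,"y": -142,"z": 14,"rx": 0,"ry": 0,"rz": -73.6},
    {"x": -138,"y": -142,"z": 14,"rx": 0,"ry": 0,"rz": -73.6},
    {"x": -138,"y": -142,"z": 14,"rx": 0,"ry": 0,"rz": -73.6},
    {"x": -138,"y": -142,"z": 14,"rx": 0,"ry": 0,"rz": -73.6},
    {"x": -138,"y": -142,"z": 14,"rx": 0,"ry": 0,"rz": -73.6},
    {"x": -138,"y": -142,"z": 14,"rx": 0,"ry": 0,"rz": -73.6},
    {"x": -138,"y": -142,"z": 14,"rx": 0,"ry": 0,"rz": -73.6},
    {"x": -138,"y": -142,"z": 14,"rx": 0,"ry": 0,"rz": -73.6},
  ],
  hand=58,
)

```text
time: 21.3
tool_pos: [0.4569, -0.0557, 0.1502]
tool_rot: [-3.141, 0.0, 2.713]
contact_force: [0.0, -0.1, 0.7]
opening: 0.0578
grip_force: 0.0
```

Run:
```python
from h import *
chk();st()
w=read_camera('wrist');s=observe()
print(line(w,(.4574,-.0554),.044))
for g in [(.4574,-.0554)]: print(go(*g,.078,np.radians(155.5)))
```

```text
blue [([0.339, -0.118, -0.003], 0.87), ([0.453, -0.175, -0.002], 0.78)]
yellow [([0.615, 0.166, 0.09], 0.69)]
green [([0.461, -0.056, 0.003], 0.66)]
orange [([0.619, 0.066, 0.09], 0.65)]
T [ 0.12 -0.16 -0.08] F [0.4 0.4 0.1] rpy [-1.7999e+02  1.0000e-02  1.5549e+02] [ 0.457  -0.0557  0.1502] 0.05774160651716561 21.55
[([0.4456, -0.0322], np.float64(163.0), 43, 12, 925), ([0.4549, -0.054], np.float64(155.6), 74, 3, 829)]
(array([-0.3,  0.5, 72.2]), array([-0.01,  0.  , -0.  ]))
```

Request:
arm_command(
  series=[
    {"x": 1,"y": 0.5,"z": 40,"rx": 0,"ry": 0,"rz": 0},
    {"x": 1,"y": 0.5,"z": 72,"rx": 0,"ry": 0,"rz": 0},
    {"x": 1,"y": 0.5,"z": 72,"rx": 0,"ry": 0,"rz": 0},
    {"x": 1,"y": 0.5,"z": 72,"rx": 0,"ry": 0,"rz": 0},
  ],
)

```text
time: 22.0
tool_pos: [0.4563, -0.0549, 0.0784]
tool_rot: [-3.141, -0.001, 2.714]
contact_force: [0.7, 0.1, -0.4]
opening: 0.0578
grip_force: 0.0
```

Request:
arm_command(
  series=[
    {"x": 0,"y": 0,"z": 0,"rx": 0,"ry": 0,"rz": 0},
    {"x": 0,"y": 0,"z": 0,"rx": 0,"ry": 0,"rz": 0},
    {"x": 0,"y": 0,"z": 0,"rx": 0,"ry": 0,"rz": 0},
    {"x": 0,"y": 0,"z": 0,"rx": 0,"ry": 0,"rz": 0},
    {"x": 0,"y": 0,"z": 0,"rx": 0,"ry": 0,"rz": 0},
    {"x": 0,"y": 0,"z": 0,"rx": 0,"ry": 0,"rz": 0},
    {"x": 0,"y": 0,"z": -50,"rx": 0,"ry": 0,"rz": 0},
    {"x": 0,"y": 0,"z": -100,"rx": 0,"ry": 0,"rz": 0},
    {"x": 0,"y": 0,"z": -152,"rx": 0,"ry": 0,"rz": 0},
    {"x": -143,"y": 74,"z": -152,"rx": 0,"ry": 0,"rz": 3.7},
    {"x": -143,"y": 74,"z": -152,"rx": 0,"ry": 0,"rz": 3.7},
    {"x": -143,"y": 74,"z": -152,"rx": 0,"ry": 0,"rz": 3.7},
    {"x": -143,"y": 74,"z": -152,"rx": 0,"ry": 0,"rz": 3.7},
    {"x": -143,"y": 74,"z": -152,"rx": 0,"ry": 0,"rz": 3.7},
    {"x": -143,"y": 74,"z": -152,"rx": 0,"ry": 0,"rz": 3.7},
    {"x": -143,"y": 74,"z": -152,"rx": 0,"ry": 0,"rz": 3.7},
  ],
  hand=20,
  squeeze=40,
)

```text
time: 23.6
tool_pos: [0.6159, -0.0468, 0.2302]
tool_rot: [-3.141, -0.001, 2.649]
contact_force: [0.8, -0.3, -1.3]
opening: 0.0316
grip_force: 40.0
```

Run:
```python
from h import *
chk();st();print(go(.617,-.0467,.166,np.radians(151.8)))
```

```text
blue [([0.451, -0.174, -0.001], 0.96), ([0.338, -0.119, -0.002], 0.58)]
yellow [([0.614, 0.167, 0.088], 0.74)]
green [([0.619, -0.048, 0.152], 0.79), ([0.619, 0.067, 0.014], 0.48)]
orange [([0.618, 0.064, 0.09], 0.86)]
T [ 0.07 -0.13 -0.02] F [ 0.7 -0.5 -1.2] rpy [-1.800e+02  3.000e-02  1.518e+02] [ 0.6167 -0.0469  0.2307] 0.03189126258332832 23.85
(array([-0.2,  0.3, 64.7]), array([-0.  ,  0.03, -0.  ]))
```

Request:
arm_command(
  series=[
    {"x": 0,"y": 0,"z": 25,"rx": 0,"ry": 0,"rz": 0},
    {"x": 0,"y": 0,"z": 40,"rx": 0,"ry": 0,"rz": 0},
    {"x": 0,"y": 0,"z": 47,"rx": 0,"ry": 0,"rz": 0},
    {"x": 0,"y": 0,"z": 53,"rx": 0,"ry": 0,"rz": 0},
    {"x": 0,"y": 0,"z": 59,"rx": 0,"ry": 0,"rz": 0},
    {"x": 0,"y": 0,"z": 63,"rx": 0,"ry": 0,"rz": 0},
    {"x": 0,"y": 0,"z": 65,"rx": 0,"ry": 0,"rz": 0},
    {"x": 0,"y": 0,"z": 66,"rx": 0,"ry": 0,"rz": 0},
    {"x": 0,"y": 0,"z": 66,"rx": 0,"ry": 0,"rz": 0},
  ],
)

```text
time: 24.75
tool_pos: [0.6173, -0.0465, 0.1669]
tool_rot: [3.141, 0.002, 2.65]
contact_force: [-4.9, 3.8, 15.2]
opening: 0.0317
grip_force: 40.0
```

Request:
arm_command(
  series=[
    {"x": 0,"y": 0,"z": 0,"rx": 0,"ry": 0,"rz": 6},
    {"x": 0,"y": 0,"z": 0,"rx": 0,"ry": 0,"rz": 12},
    {"x": 0,"y": 0,"z": 0,"rx": 0,"ry": 0,"rz": 18},
    {"x": 0,"y": 0,"z": 0,"rx": 0,"ry": 0,"rz": 24},
    {"x": 0,"y": 0,"z": 0,"rx": 0,"ry": 0,"rz": 30},
    {"x": 0,"y": 0,"z": 0,"rx": 0,"ry": 0,"rz": 36},
    {"x": 0,"y": 0,"z": 0,"rx": 0,"ry": 0,"rz": 42},
    {"x": 0,"y": 0,"z": 0,"rx": 0,"ry": 0,"rz": 48},
    {"x": 0,"y": 0,"z": 0,"rx": 0,"ry": 0,"rz": 54},
    {"x": 0,"y": 0,"z": 0,"rx": 0,"ry": 0,"rz": 60},
    {"x": 0,"y": 0,"z": 0,"rx": 0,"ry": 0,"rz": 63},
    {"x": 0,"y": 0,"z": 0,"rx": 0,"ry": 0,"rz": 66},
    {"x": 0,"y": 0,"z": 0,"rx": 0,"ry": 0,"rz": 68},
    {"x": 0,"y": 0,"z": 0,"rx": 0,"ry": 0,"rz": 70},
    {"x": 0,"y": 0,"z": 0,"rx": 0,"ry": 0,"rz": 70},
  ],
)

```text
time: 26.25
tool_pos: [0.6175, -0.0464, 0.1669]
tool_rot: [3.139, 0.001, 1.43]
contact_force: [-3.2, 3.6, 14.4]
opening: 0.0318
grip_force: 40.5
```

```bash
python3 -c "
from h import *
st()
p=read_camera('scene');[print(c,[(np.round(d['point'],3).tolist(),round(d['confidence'],2)) for d in mark_of(p,'handle_'+c)[:2]]) for c in ['blue','green']]"
```

```text
T [0.57 0.67 1.19] F [-3.2  3.6 14.4] rpy [1.7984e+02 5.0000e-02 8.1940e+01] [ 0.6175 -0.0464  0.1669] 0.03181029568246852 26.25
blue [([0.454, -0.173, -0.002], 0.91), ([0.338, -0.119, -0.003], 0.83)]
green [([0.622, -0.048, 0.091], 0.94), ([0.462, -0.342, 0.007], 0.64)]
```

Request:
arm_command(
  series=[
    {"x": 0,"y": 0,"z": -1,"rx": 0,"ry": 0,"rz": -2},
    {"x": 0,"y": 0,"z": -1,"rx": 0,"ry": 0,"rz": -2},
    {"x": 0,"y": 0,"z": -1,"rx": 0,"ry": 0,"rz": -2},
    {"x": 0,"y": 0,"z": -30,"rx": 0,"ry": 0,"rz": -2},
    {"x": 0,"y": 0,"z": -80,"rx": 0,"ry": 0,"rz": -2},
    {"x": 0,"y": 0,"z": -120,"rx": 0,"ry": 0,"rz": -2},
    {"x": -149,"y": -145,"z": -80,"rx": 0,"ry": 0,"rz": -74.7},
    {"x": -149,"y": -145,"z": -50,"rx": 0,"ry": 0,"rz": -74.7},
    {"x": -149,"y": -145,"z": 14,"rx": 0,"ry": 0,"rz": -74.7},
    {"x": -149,"y": -145,"z": 14,"rx": 0,"ry": 0,"rz": -74.7},
    {"x": -149,"y": -145,"z": 14,"rx": 0,"ry": 0,"rz": -74.7},
    {"x": -149,"y": -145,"z": 14,"rx": 0,"ry": 0,"rz": -74.7},
    {"x": -149,"y": -145,"z": 14,"rx": 0,"ry": 0,"rz": -74.7},
    {"x": -149,"y": -145,"z": 14,"rx": 0,"ry": 0,"rz": -74.7},
    {"x": -149,"y": -145,"z": 14,"rx": 0,"ry": 0,"rz": -74.7},
    {"x": -149,"y": -145,"z": 14,"rx": 0,"ry": 0,"rz": -74.7},
    {"x": -149,"y": -145,"z": 14,"rx": 0,"ry": 0,"rz": -74.7},
    {"x": -149,"y": -145,"z": 14,"rx": 0,"ry": 0,"rz": -74.7},
  ],
  hand=58,
)

```text
time: 28.2
tool_pos: [0.4523, -0.1736, 0.1501]
tool_rot: [-3.141, -0.0, 2.73]
contact_force: [-0.5, 0.4, -0.0]
opening: 0.0578
grip_force: 0.0
```

Run:
```python
from h import *
chk();st()
w=read_camera('wrist')
print(line(w,(.4525,-.1736),.044))
print(go(.4525,-.1736,.078,np.radians(156.5)))
```

```text
blue [([0.455, -0.172, -0.001], 0.79)]
yellow [([0.615, 0.169, 0.086], 0.6)]
green [([0.623, -0.047, 0.092], 0.9), ([0.46, -0.347, 0.008], 0.65), ([0.618, 0.065, 0.09], 0.56)]
orange [([0.619, 0.06, 0.091], 0.66)]
T [ 0.06 -0.1   0.02] F [0.5 0.4 0.3] rpy [-180.      0.    156.49] [ 0.4523 -0.1736  0.1502] 0.058155225096005715 28.45
[([0.4433, -0.1515], np.float64(164.3), 43, 12, 910), ([0.4541, -0.1736], np.float64(156.6), 74, 3, 810)]
(array([-0.2,  0.1, 72.2]), array([-0.01,  0.  , -0.01]))
```

Request:
arm_command(
  series=[
    {"x": -1,"y": 0,"z": 40,"rx": 0,"ry": 0,"rz": 0},
    {"x": -1,"y": 0,"z": 72,"rx": 0,"ry": 0,"rz": 0},
    {"x": -1,"y": 0,"z": 72,"rx": 0,"ry": 0,"rz": 0},
    {"x": -1,"y": 0,"z": 72,"rx": 0,"ry": 0,"rz": 0},
  ],
)

```text
time: 28.9
tool_pos: [0.4532, -0.174, 0.0784]
tool_rot: [3.142, -0.001, 2.731]
contact_force: [0.2, -0.8, -0.3]
opening: 0.0579
grip_force: 0.0
```

Request:
arm_command(
  series=[
    {"x": 0,"y": 0,"z": 0,"rx": 0,"ry": 0,"rz": 0},
    {"x": 0,"y": 0,"z": 0,"rx": 0,"ry": 0,"rz": 0},
    {"x": 0,"y": 0,"z": 0,"rx": 0,"ry": 0,"rz": 0},
    {"x": 0,"y": 0,"z": 0,"rx": 0,"ry": 0,"rz": 0},
    {"x": 0,"y": 0,"z": 0,"rx": 0,"ry": 0,"rz": 0},
    {"x": 0,"y": 0,"z": 0,"rx": 0,"ry": 0,"rz": 0},
    {"x": 0,"y": 0,"z": -50,"rx": 0,"ry": 0,"rz": 0},
    {"x": 0,"y": 0,"z": -100,"rx": 0,"ry": 0,"rz": 0},
    {"x": 0,"y": 0,"z": -150,"rx": 0,"ry": 0,"rz": 0},
    {"x": 0,"y": 0,"z": -190,"rx": 0,"ry": 0,"rz": 0},
  ],
  hand=20,
  squeeze=40,
)

```text
time: 29.9
tool_pos: [0.4531, -0.174, 0.2711]
tool_rot: [-3.141, 0.002, 2.732]
contact_force: [1.1, -0.4, -1.6]
opening: 0.0315
grip_force: 40.0
```

Request:
arm_command(
  series=[
    {"x": 29,"y": 478,"z": 0,"rx": 0,"ry": 0,"rz": 17},
    {"x": 29,"y": 478,"z": 0,"rx": 0,"ry": 0,"rz": 17},
    {"x": 29,"y": 478,"z": 0,"rx": 0,"ry": 0,"rz": 17},
    {"x": 29,"y": 478,"z": 0,"rx": 0,"ry": 0,"rz": 17},
    {"x": 29,"y": 478,"z": 0,"rx": 0,"ry": 0,"rz": 17},
    {"x": 29,"y": 478,"z": 0,"rx": 0,"ry": 0,"rz": 17},
    {"x": 29,"y": 478,"z": 0,"rx": 0,"ry": 0,"rz": 17},
    {"x": 29,"y": 478,"z": 0,"rx": 0,"ry": 0,"rz": 17},
    {"x": 29,"y": 478,"z": 0,"rx": 0,"ry": 0,"rz": 17},
    {"x": 29,"y": 478,"z": 0,"rx": 0,"ry": 0,"rz": 17},
    {"x": 29,"y": 478,"z": 0,"rx": 0,"ry": 0,"rz": 17},
    {"x": 29,"y": 478,"z": 0,"rx": 0,"ry": 0,"rz": 17},
    {"x": 29,"y": 478,"z": 35,"rx": 0,"ry": 0,"rz": 17},
    {"x": 29,"y": 478,"z": 35,"rx": 0,"ry": 0,"rz": 17},
    {"x": 29,"y": 478,"z": 35,"rx": 0,"ry": 0,"rz": 17},
  ],
)

```text
time: 31.4
tool_pos: [0.6169, 0.2746, 0.2332]
tool_rot: [-3.14, -0.001, 2.433]
contact_force: [1.0, -0.5, -1.2]
opening: 0.0317
grip_force: 40.0
```

Run:
```python
from h import *
chk();st();print(go(.617,.2765,.166,np.radians(139.5)))
```

```text
blue [([0.615, 0.274, 0.153], 0.87), ([0.338, -0.119, -0.004], 0.84)]
yellow [([0.618, 0.167, 0.092], 0.89), ([0.621, -0.042, 0.086], 0.69), ([0.364, 0.366, -0.003], 0.63)]
green [([0.623, -0.046, 0.089], 0.68)]
orange [([0.619, 0.063, 0.089], 0.75)]
T [ 0.08 -0.14 -0.03] F [ 0.  -0.4 -0.9] rpy [1.7989e+02 8.0000e-02 1.3948e+02] [0.6176 0.2757 0.2348] 0.03160818247332301 31.65
(array([ 1.1,  0.1, 68.7]), array([ 0.11,  0.08, -0.02]))
```

Request:
arm_command(
  series=[
    {"x": 0.5,"y": 0,"z": 28,"rx": 0,"ry": 0,"rz": 0},
    {"x": 0.5,"y": 0,"z": 44,"rx": 0,"ry": 0,"rz": 0},
    {"x": 0.5,"y": 0,"z": 51,"rx": 0,"ry": 0,"rz": 0},
    {"x": 0.5,"y": 0,"z": 57,"rx": 0,"ry": 0,"rz": 0},
    {"x": 0.5,"y": 0,"z": 63,"rx": 0,"ry": 0,"rz": 0},
    {"x": 0.5,"y": 0,"z": 67,"rx": 0,"ry": 0,"rz": 0},
    {"x": 0.5,"y": 0,"z": 69,"rx": 0,"ry": 0,"rz": 0},
    {"x": 0.5,"y": 0,"z": 70,"rx": 0,"ry": 0,"rz": 0},
    {"x": 0.5,"y": 0,"z": 70,"rx": 0,"ry": 0,"rz": 0},
  ],
)

```text
time: 32.55
tool_pos: [0.6159, 0.278, 0.167]
tool_rot: [3.139, -0.001, 2.436]
contact_force: [-10.7, 2.8, 15.1]
opening: 0.0321
grip_force: 40.0
```

Request:
arm_command(
  series=[
    {"x": 0,"y": 0,"z": 0,"rx": 0,"ry": 0,"rz": 6},
    {"x": 0,"y": 0,"z": 0,"rx": 0,"ry": 0,"rz": 12},
    {"x": 0,"y": 0,"z": 0,"rx": 0,"ry": 0,"rz": 18},
    {"x": 0,"y": 0,"z": 0,"rx": 0,"ry": 0,"rz": 24},
    {"x": 0,"y": 0,"z": 0,"rx": 0,"ry": 0,"rz": 30},
    {"x": 0,"y": 0,"z": 0,"rx": 0,"ry": 0,"rz": 36},
    {"x": 0,"y": 0,"z": 0,"rx": 0,"ry": 0,"rz": 42},
    {"x": 0,"y": 0,"z": 0,"rx": 0,"ry": 0,"rz": 48},
    {"x": 0,"y": 0,"z": 0,"rx": 0,"ry": 0,"rz": 51},
    {"x": 0,"y": 0,"z": 0,"rx": 0,"ry": 0,"rz": 54},
    {"x": 0,"y": 0,"z": 0,"rx": 0,"ry": 0,"rz": 56},
    {"x": 0,"y": 0,"z": 0,"rx": 0,"ry": 0,"rz": 58},
    {"x": 0,"y": 0,"z": 0,"rx": 0,"ry": 0,"rz": 58},
  ],
)

```text
time: 33.85
tool_pos: [0.6167, 0.2787, 0.167]
tool_rot: [3.139, -0.004, 1.425]
contact_force: [-5.6, 5.1, 12.1]
opening: 0.0319
grip_force: 40.6
```

```bash
python3 -c "
from h import *
st()"
```

```text
T [0.85 1.09 1.23] F [-5.6  5.1 12.1] rpy [179.83  -0.23  81.67] [0.6167 0.2787 0.167 ] 0.03186079092082369 33.85
```

Request:
arm_command(
  series=[
    {"x": 0,"y": 0,"z": -1,"rx": 0,"ry": 0,"rz": -2},
    {"x": 0,"y": 0,"z": -1,"rx": 0,"ry": 0,"rz": -2},
    {"x": 0,"y": 0,"z": -1,"rx": 0,"ry": 0,"rz": -2},
    {"x": 0,"y": 0,"z": -30,"rx": 0,"ry": 0,"rz": -2},
    {"x": 0,"y": 0,"z": -80,"rx": 0,"ry": 0,"rz": -2},
    {"x": 0,"y": 0,"z": -120,"rx": 0,"ry": 0,"rz": -2},
    {"x": -361,"y": -4,"z": -217,"rx": 0,"ry": 0,"rz": -8.5},
    {"x": -361,"y": -4,"z": -217,"rx": 0,"ry": 0,"rz": -8.5},
    {"x": -361,"y": -4,"z": -217,"rx": 0,"ry": 0,"rz": -8.5},
    {"x": -361,"y": -4,"z": -217,"rx": 0,"ry": 0,"rz": -8.5},
    {"x": -361,"y": -4,"z": -217,"rx": 0,"ry": 0,"rz": -8.5},
    {"x": -361,"y": -4,"z": -217,"rx": 0,"ry": 0,"rz": -8.5},
    {"x": -361,"y": -4,"z": -217,"rx": 0,"ry": 0,"rz": -8.5},
    {"x": -361,"y": -4,"z": -217,"rx": 0,"ry": 0,"rz": -8.5},
    {"x": -361,"y": -4,"z": -217,"rx": 0,"ry": 0,"rz": -8.5},
    {"x": -361,"y": -4,"z": -217,"rx": 0,"ry": 0,"rz": -8.5},
    {"x": -361,"y": -4,"z": -217,"rx": 0,"ry": 0,"rz": -8.5},
    {"x": -361,"y": -4,"z": -217,"rx": 0,"ry": 0,"rz": -8.5},
    {"x": -361,"y": -4,"z": -217,"rx": 0,"ry": 0,"rz": -8.5},
  ],
  hand=58,
)

```text
time: 35.75
tool_pos: [0.5596, -0.0791, 0.3799]
tool_rot: [-3.141, -0.0, 1.573]
contact_force: [0.3, -0.0, 0.8]
opening: 0.0581
grip_force: 0.0
```

Run:
```python
from h import *
st();w=read_camera('wrist');save(w,'w5')
for c,X in zip(C,[(.617,.2765),(.617,.169),(.617,-.0467),(.617,.061)]):
    print(c,[l for l in line(w,X,.132) if l[3]<6])
print(go(.5,-.38,.38,np.radians(90)))
```

```text
T [-0.02 -0.1   0.02] F [ 0.3 -0.   0.8] rpy [-1.7997e+02 -1.0000e-02  9.0100e+01] [ 0.5596 -0.0791  0.3799] 0.05806242396792757 35.75
blue []
yellow []
green [([0.6174, -0.0461], np.float64(86.1), 74, 3, 379)]
orange [([0.6166, 0.0515], np.float64(86.1), 53, 3, 321)]
(array([-300.7,  -60.1,   -0. ]), array([-0.02, -0.  ,  0.09]))
```

View pics/w5.png

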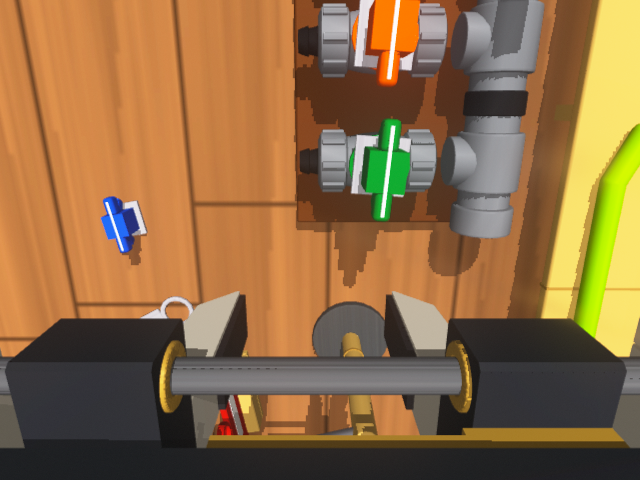

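Green (388,165) and orange (393,40) are seated with their lines at 86°, the same as yellow. Next I'll look at the sign and peg.

Request:
arm_command(
  series=[
    {"x": -370,"y": -60,"z": 0,"rx": 0,"ry": 0,"rz": 0},
    {"x": -370,"y": -60,"z": 0,"rx": 0,"ry": 0,"rz": 0},
    {"x": -370,"y": -60,"z": 0,"rx": 0,"ry": 0,"rz": 0},
    {"x": -370,"y": -60,"z": 0,"rx": 0,"ry": 0,"rz": 0},
    {"x": -370,"y": -60,"z": 0,"rx": 0,"ry": 0,"rz": 0},
    {"x": -370,"y": -60,"z": 0,"rx": 0,"ry": 0,"rz": 0},
    {"x": -370,"y": -60,"z": 0,"rx": 0,"ry": 0,"rz": 0},
    {"x": -370,"y": -60,"z": 0,"rx": 0,"ry": 0,"rz": 0},
    {"x": -370,"y": -60,"z": 0,"rx": 0,"ry": 0,"rz": 0},
    {"x": -370,"y": -60,"z": 0,"rx": 0,"ry": 0,"rz": 0},
    {"x": -370,"y": -60,"z": 0,"rx": 0,"ry": 0,"rz": 0},
  ],
)

```text
time: 36.9
tool_pos: [0.5003, -0.4487, 0.3805]
tool_rot: [3.141, -0.0, 1.573]
contact_force: [0.6, 0.1, 1.1]
opening: 0.0577
grip_force: 0.0
```

Run:
```python
from h import *
st();w=read_camera('wrist');save(w,'w6')
for n,p in [('w',w),('scene',read_camera('scene')),('side',read_camera('side'))]:
    for q in ['sign','sign_eye','peg_post','peg_mid','handle_blue']:
        print(n,q,[(np.round(d['point'],3).tolist(),round(d['confidence'],2)) for d in mark_of(p,q)[:2]])
    if n=='scene':
        cv2.imwrite('pics/s3.png',np.hstack([cv2.resize(p['pixels'][320:450,130:310],(400,289)),cv2.resize(p['pixels'][180:310,340:520],(400,289))]))
```

```text
T [-0.01 -0.05 -0.03] F [0.6 0.1 1.1] rpy [ 1.7998e+02 -1.0000e-02  9.0110e+01] [ 0.5003 -0.4487  0.3805] 0.05773982098256278 36.9
w sign [([0.464, -0.345, 0.006], 0.72), ([0.329, -0.267, 0.0], 0.54)]
w sign_eye [([0.458, -0.346, 0.097], 0.67)]
w peg_post [([0.602, -0.274, 0.002], 0.94)]
w peg_mid []
w handle_blue []
scene sign [([0.46, -0.346, 0.012], 0.72), ([0.33, -0.269, 0.003], 0.68)]
scene sign_eye [([0.454, -0.345, 0.093], 0.86), ([0.363, 0.367, -0.003], 0.65)]
scene peg_post [([0.6, -0.269, -0.007], 0.63)]
scene peg_mid [([0.562, -0.273, 0.173], 0.63)]
scene handle_blue [([0.34, -0.121, -0.001], 0.64), ([0.364, 0.366, -0.002], 0.46)]
side sign [([0.461, -0.342, 0.006], 0.64), ([0.617, 0.061, 0.087], 0.59)]
side sign_eye [([0.46, -0.346, 0.094], 0.63)]
side peg_post [([0.601, -0.27, -0.001], 0.86)]
side peg_mid [([0.558, -0.276, 0.173], 0.56)]
side handle_blue [([0.616, 0.273, 0.089], 0.78), ([0.343, -0.118, 0.001], 0.53)]
```

View pics/w6.png

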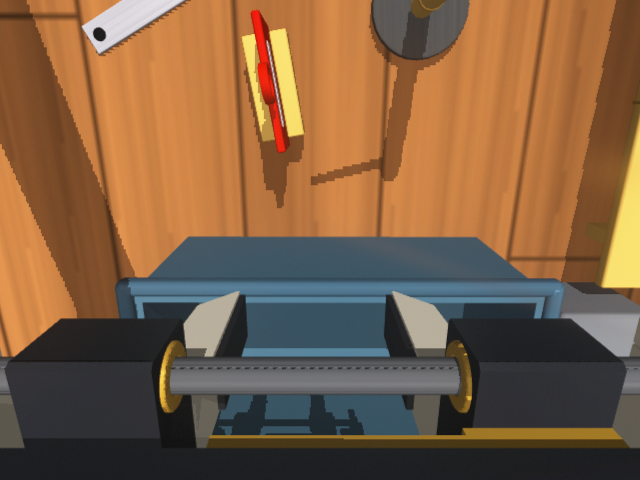

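View pics/s3.png

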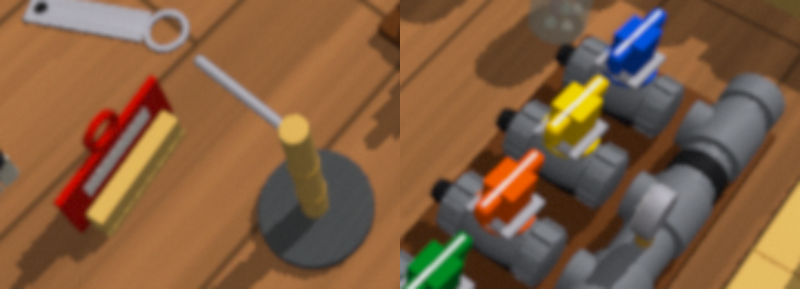

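Blue is seated parallel to the others (crop 637,45). In the wrist view the sign's plate runs from (257,13) to (283,150). Next I'll measure its yaw and the upper edge.

Run:
```python
from h import *
def redline(p,tag):
    t=trace(p,'sign');m=t[0]['pixels']
    hsv=cv2.cvtColor(p['pixels'],cv2.COLOR_BGR2HSV)
    r=((hsv[...,0]<6)|(hsv[...,0]>174))&(hsv[...,1]>150)&(hsv[...,2]>60)
    k=cv2.dilate(m.astype(np.uint8),np.ones((9,9)))>0
    r&=k
    vs,us=np.nonzero(r)
    P=np.array([ray(p,a,b,.078)[:2] for a,b in zip(us,vs)])*1e3
    rc=cv2.minAreaRect(P.astype(np.float32));print(tag,len(us),np.round(rc[0],1),np.round(rc[1],1),round(rc[2],1))
    # end points along the long axis (outer 8 mm at each end)
    d=np.linalg.svd(P-P.mean(0),full_matrices=False)[2][0];s=(P-P.mean(0))@d
    a=P[s<s.min()+8].mean(0);b=P[s>s.max()-8].mean(0)
    print('ends',a.round(1),b.round(1),'yaw',round(np.degrees(np.arctan2(*(b-a)[::-1]))%180,1),'mid',((a+b)/2).round(1),'len',round(s.max()-s.min(),1))
redline(read_camera('wrist'),'w');redline(read_camera('side'),'side')
```

```text
w 1619 [ 458.9 -347. ] [ 15.2 119. ] 9.5
ends [ 449.8 -292.6] [ 469.3 -401.1] yaw 100.2 mid [ 459.5 -346.9] len 119.0
side 77 [ 452.3 -304.8] [  9.3 200.8] 8.8
ends [ 466.3 -400.4] [ 438.3 -207.9] yaw 98.3 mid [ 452.3 -304.2] len 200.8
```

Run:
```python
from h import *
w=read_camera('wrist');s=read_camera('scene');d=read_camera('side')
for z in (.05,.1,.15): print(z,ray(w,190,237,z).round(3),ray(w,475,237,z).round(3),'sc',ray(s,38,393,z).round(3),'rim2 w',ray(w,130,285,z).round(3),'side',ray(d,403,110,z).round(3),ray(d,293,106,z).round(3))
for ps in (100,): print(go(.4646,-.377,.20,np.radians(100)))
```

```text
0.05 [ 0.367 -0.498  0.05 ] [ 0.668 -0.498  0.05 ] sc [ 0.268 -0.514  0.05 ] rim2 w [ 0.297 -0.553  0.05 ] side [ 0.351 -1.021  0.05 ] [ 0.801 -0.969  0.05 ]
0.1 [ 0.383 -0.483  0.1  ] [ 0.648 -0.483  0.1  ] sc [ 0.302 -0.509  0.1  ] rim2 w [ 0.321 -0.531  0.1  ] side [ 0.347 -0.901  0.1  ] [ 0.77  -0.852  0.1  ]
0.15 [ 0.398 -0.467  0.15 ] [ 0.628 -0.467  0.15 ] sc [ 0.337 -0.503  0.15 ] rim2 w [ 0.344 -0.509  0.15 ] side [ 0.343 -0.782  0.15 ] [ 0.738 -0.735  0.15 ]
(array([ 73.2, -35. , 180.2]), array([ 0.  ,  0.  , -9.99]))
```

Request:
arm_command(
  series=[
    {"x": 73,"y": -35,"z": 90,"rx": 0,"ry": 0,"rz": -10},
    {"x": 73,"y": -35,"z": 90,"rx": 0,"ry": 0,"rz": -10},
    {"x": 73,"y": -35,"z": 90,"rx": 0,"ry": 0,"rz": -10},
    {"x": 73,"y": -35,"z": 180,"rx": 0,"ry": 0,"rz": -10},
    {"x": 73,"y": -35,"z": 180,"rx": 0,"ry": 0,"rz": -10},
    {"x": 73,"y": -35,"z": 180,"rx": 0,"ry": 0,"rz": -10},
    {"x": 73,"y": -35,"z": 180,"rx": 0,"ry": 0,"rz": -10},
  ],
  hand=44,
)

```text
time: 38.85
tool_pos: [0.4648, -0.3775, 0.201]
tool_rot: [-3.142, 0.0, 1.745]
contact_force: [0.1, -0.0, 0.9]
opening: 0.0437
grip_force: 0.0
```

Run:
```python
from h import *
st();w=read_camera('wrist');save(w,'w7')
print(mark_of(w,'sign_eye')[:1],mark_of(w,'peg_mid')[:1],go(.4646,-.377,.1235,np.radians(100)))
```

```text
T [-0.05 -0.12  0.01] F [ 0.1 -0.   0.9] rpy [-180.      0.    100.01] [ 0.4648 -0.3775  0.201 ] 0.043701101010313964 38.85
[{'point': [0.4565, -0.3471, 0.0963], 'confidence': 0.56}] [] (array([ 1.7, -0.9, 79.4]), array([0.15, 0.24, 0.  ]))
```

View pics/w7.png

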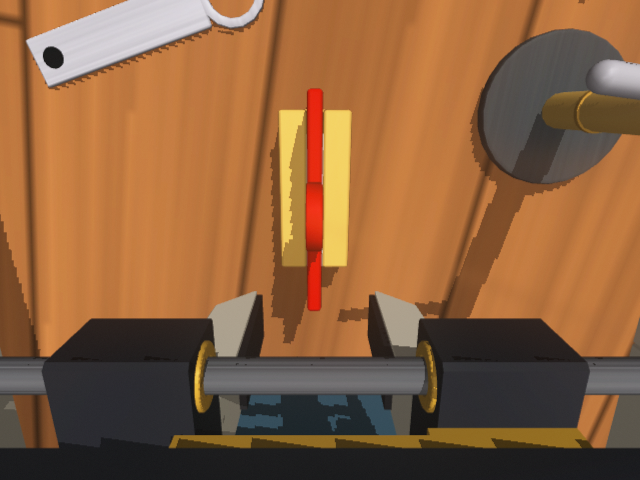

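The sign stands centred between the fingers (315,200) and aligned. The peg tip is at (590,78), well clear. I'll grasp and lift.

Request:
arm_command(
  series=[
    {"x": 1,"y": 0,"z": 40,"rx": 0,"ry": 0,"rz": 0},
    {"x": 1,"y": 0,"z": 77,"rx": 0,"ry": 0,"rz": 0},
    {"x": 1,"y": 0,"z": 77,"rx": 0,"ry": 0,"rz": 0},
    {"x": 1,"y": 0,"z": 77,"rx": 0,"ry": 0,"rz": 0},
  ],
)

```text
time: 39.4
tool_pos: [0.465, -0.3769, 0.1249]
tool_rot: [3.141, 0.001, 1.745]
contact_force: [-0.7, -0.7, 1.5]
opening: 0.0437
grip_force: 0.0
```

Request:
arm_command(
  series=[
    {"x": 0,"y": 0,"z": 0,"rx": 0,"ry": 0,"rz": 0},
    {"x": 0,"y": 0,"z": 0,"rx": 0,"ry": 0,"rz": 0},
    {"x": 0,"y": 0,"z": 0,"rx": 0,"ry": 0,"rz": 0},
    {"x": 0,"y": 0,"z": 0,"rx": 0,"ry": 0,"rz": 0},
    {"x": 0,"y": 0,"z": 0,"rx": 0,"ry": 0,"rz": 0},
    {"x": 0,"y": 0,"z": 0,"rx": 0,"ry": 0,"rz": 0},
    {"x": 0,"y": 0,"z": 0,"rx": 0,"ry": 0,"rz": 0},
    {"x": 0,"y": 0,"z": -12,"rx": 0,"ry": 0,"rz": 0},
    {"x": 0,"y": 0,"z": -25,"rx": 0,"ry": 0,"rz": 0},
    {"x": 0,"y": 0,"z": -40,"rx": 0,"ry": 0,"rz": 0},
    {"x": 0,"y": 0,"z": -70,"rx": 0,"ry": 0,"rz": 0},
    {"x": 0,"y": 0,"z": -95,"rx": 0,"ry": 0,"rz": 0},
    {"x": 0,"y": 0,"z": -95,"rx": 0,"ry": 0,"rz": 0},
    {"x": 0,"y": 0,"z": -95,"rx": 0,"ry": 0,"rz": 0},
  ],
  hand=2,
  squeeze=40,
)

```text
time: 40.8
tool_pos: [0.4644, -0.3762, 0.219]
tool_rot: [3.141, 0.001, 1.746]
contact_force: [-0.7, 1.4, -1.1]
opening: 0.0077
grip_force: 40.0
```

Run:
```python
from h import *
st();w=read_camera('wrist');save(w,'w8')
for n,p in [('w',w),('scene',read_camera('scene')),('side',read_camera('side'))]:
    for q in ['sign_eye','peg_post','peg_mid']: print(n,q,[(np.round(d['point'],3).tolist(),round(d['confidence'],2)) for d in mark_of(p,q)[:2]])
    if n!='w': save(p,n+'_pg')
a=cv2.imread('pics/scene_pg.png');b=cv2.imread('pics/side_pg.png')
cv2.imwrite('pics/pg.png',np.hstack([cv2.resize(a[320:440,190:310],(400,400),interpolation=2),cv2.resize(b[140:230,270:360],(400,400),interpolation=2)]))
```

```text
T [-0.02 -0.13 -0.02] F [-0.7  1.4 -1.1] rpy [1.7995e+02 8.0000e-02 1.0001e+02] [ 0.4644 -0.3762  0.219 ] 0.007663513045364332 40.8
w sign_eye [([0.459, -0.345, 0.19], 0.63)]
w peg_post [([0.603, -0.275, 0.004], 0.62)]
w peg_mid []
scene sign_eye [([0.459, -0.344, 0.188], 0.67)]
scene peg_post [([0.602, -0.271, -0.005], 0.93), ([0.616, 0.172, 0.012], 0.61)]
scene peg_mid []
side sign_eye [([0.461, -0.346, 0.188], 0.71)]
side peg_post [([0.601, -0.27, 0.002], 0.79)]
side peg_mid [([0.601, -0.271, 0.0], 0.64)]
```

View pics/pg.png

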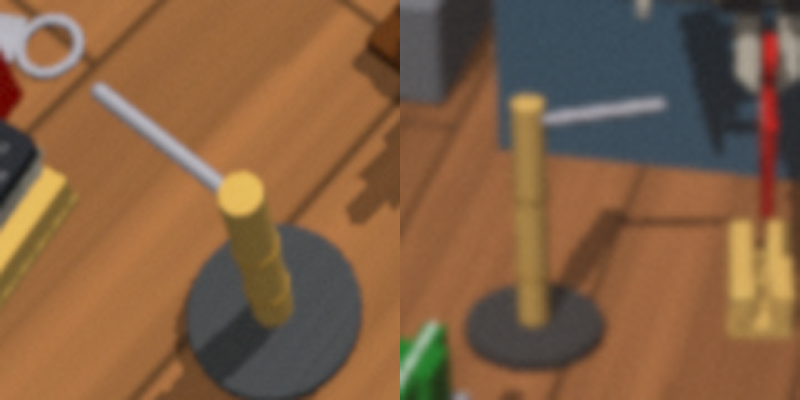

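The sign is clear of its block and hangs straight. The peg tip is at scene (219,347) and side (328.5,163). Next I'll triangulate the peg.

Run:
```python
from h import *
s=read_camera('scene');d=read_camera('side')
def P(p): return np.array(p['K'])@np.hstack([cv2.Rodrigues(np.array(p['rvec'],float))[0],np.array(p['tvec'],float).reshape(3,1)])
def tri(a,b):
    X=cv2.triangulatePoints(P(s),P(d),np.array(a,float).reshape(2,1),np.array(b,float).reshape(2,1)).ravel();X=X[:3]/X[3]
    return X,proj(s,X)[0]-a,proj(d,X)[0]-b
t=tri((219.1,347),(328.5,163.2));q=tri((262.3,377.6),(298.8,163.))
print('tip',t[0].round(4),t[1].round(1),'at z.184',ray(s,219.1,347,.184).round(4),ray(d,328.5,163.2,.184).round(4))
print('top',q[0].round(4),'at z.18',ray(s,262.3,377.6,.18).round(4),ray(d,298.8,163,.18).round(4))
v=q[0]-t[0];print('peg dir yaw',np.degrees(np.arctan2(v[1],v[0])),np.hypot(v[0],v[1]))
```

```text
tip [ 0.5183 -0.2773  0.1851] [-0.5 -0.2] at z.184 [ 0.5187 -0.2769  0.184 ] [ 0.5181 -0.2801  0.184 ]
top [ 0.6036 -0.2702  0.18  ] at z.18 [ 0.605  -0.2697  0.18  ] [ 0.6025 -0.2711  0.18  ]
peg dir yaw 4.801492004653401 0.08551946335209618
```

```bash
python3 -c "
from h import *
print(go(.4963,-.3113,.212,np.radians(95)))"
```

```text
(array([58.4, 42.7,  6.2]), array([0.  , 0.  , 5.01]))
```

Request:
arm_command(
  series=[
    {"x": 20,"y": 14,"z": 0,"rx": 0,"ry": 0,"rz": 5},
    {"x": 40,"y": 28,"z": 2,"rx": 0,"ry": 0,"rz": 5},
    {"x": 58,"y": 43,"z": 6,"rx": 0,"ry": 0,"rz": 5},
    {"x": 58,"y": 43,"z": 6,"rx": 0,"ry": 0,"rz": 5},
    {"x": 58,"y": 43,"z": 6,"rx": 0,"ry": 0,"rz": 5},
  ],
)

```text
time: 42.0
tool_pos: [0.4968, -0.3115, 0.2123]
tool_rot: [-3.141, 0.0, 1.659]
contact_force: [-0.1, 0.5, -1.0]
opening: 0.0078
grip_force: 40.0
```

Run:
```python
from h import *
st();w=read_camera('wrist');save(w,'w9')
for n,p in [('w',w),('scene',read_camera('scene')),('side',read_camera('side'))]:
    for q in ['sign_eye','peg_mid']: print(n,q,[(np.round(d['point'],3).tolist(),round(d['confidence'],2)) for d in mark_of(p,q)[:2]])
    if n=='w': print('tip px',proj(p,[.5185,-.2778,.184]),'post',proj(p,[.603,-.2705,.18]),'eye',proj(p,[.4936,-.2799,.182]))
    else: save(p,n+'_q')
b=cv2.imread('pics/scene_q.png');cv2.imwrite('pics/w9b.png',np.hstack([cv2.resize(w['pixels'],(480,360)),cv2.resize(b[320:440,200:300],(300,360),interpolation=2)]))
```

```text
T [-0.06 -0.12  0.11] F [-0.1  0.5 -1. ] rpy [-1.7999e+02  3.0000e-02  9.5080e+01] [ 0.4968 -0.3115  0.2123] 0.00782868984657633 42.0
w sign_eye [([0.495, -0.282, 0.186], 0.6)]
w peg_mid [([0.56, -0.274, 0.176], 0.8)]
tip px [[395.75744768 277.82146843]] post [[658.35826137 273.4840491 ]] eye [[315.37200603 275.0688856 ]]
scene sign_eye [([0.495, -0.282, 0.179], 0.59), ([0.362, 0.368, -0.004], 0.52)]
scene peg_mid [([0.558, -0.27, 0.173], 0.67)]
side sign_eye [([0.494, -0.28, 0.18], 0.57), ([0.618, 0.063, 0.088], 0.39)]
side peg_mid [([0.56, -0.276, 0.175], 0.91)]
```

View pics/w9b.png

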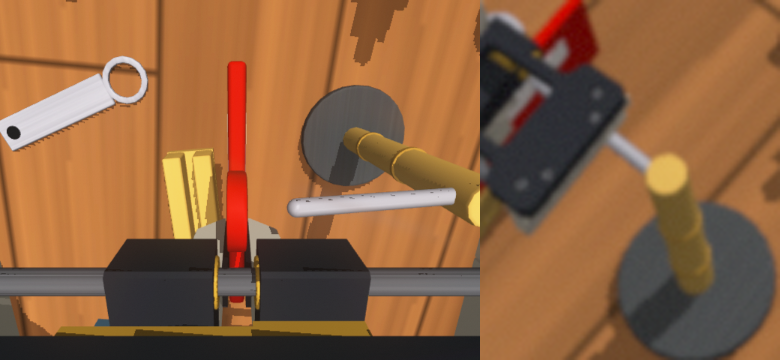

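The eye (237,208 in the crop) and the peg tip (290,208) are on the same row, and the peg lies along the travel direction. I'll slide the sign on.

Request:
arm_command(
  series=[
    {"x": 0,"y": 10,"z": 0,"rx": 0,"ry": 0,"rz": 0},
    {"x": 0,"y": 20,"z": 0,"rx": 0,"ry": 0,"rz": 0},
    {"x": 0,"y": 28,"z": 1,"rx": 0,"ry": 0,"rz": 0},
    {"x": 0,"y": 36,"z": 3,"rx": 0,"ry": 0,"rz": 0},
    {"x": 0,"y": 36,"z": 3,"rx": 0,"ry": 0,"rz": 0},
  ],
)

```text
time: 42.95
tool_pos: [0.5336, -0.308, 0.2086]
tool_rot: [-3.141, -0.0, 1.659]
contact_force: [-0.4, -0.2, 0.2]
opening: 0.0074
grip_force: 40.0
```

Request:
arm_command(
  series=[
    {"x": 0,"y": 8,"z": 2,"rx": 0,"ry": 0,"rz": 0},
    {"x": 0,"y": 16,"z": 4,"rx": 0,"ry": 0,"rz": 0},
    {"x": 0,"y": 24,"z": 6,"rx": 0,"ry": 0,"rz": 0},
    {"x": 0,"y": 32,"z": 8,"rx": 0,"ry": 0,"rz": 0},
    {"x": 0,"y": 32,"z": 8,"rx": 0,"ry": 0,"rz": 0},
  ],
)

```text
time: 43.45
tool_pos: [0.5653, -0.3054, 0.2006]
tool_rot: [-3.142, -0.0, 1.659]
contact_force: [0.5, -0.2, -0.9]
opening: 0.0076
grip_force: 40.0
```

Run:
```python
from h import *
st()
for n in ['wrist','scene','side']:
    p=read_camera(n)
    for q in ['sign_eye']: print(n,q,[(np.round(d['point'],3).tolist(),round(d['confidence'],2)) for d in mark_of(p,q)[:2]])
    if n=='side': b=p['pixels']
    if n=='wrist': w=p['pixels']
cv2.imwrite('pics/q2.png',np.hstack([cv2.resize(w,(480,360)),cv2.resize(b[140:240,270:358],(317,360),interpolation=2)]))
```

```text
T [-0.04 -0.06 -0.01] F [ 0.5 -0.2 -0.9] rpy [-1.800e+02 -1.000e-02  9.505e+01] [ 0.5653 -0.3054  0.2006] 0.0076487659418916654 43.45
wrist sign_eye [([0.56, -0.274, 0.173], 0.84)]
scene sign_eye [([0.563, -0.272, 0.17], 0.77), ([0.603, -0.275, -0.004], 0.73)]
side sign_eye [([0.618, 0.064, 0.088], 0.65), ([0.563, -0.273, 0.172], 0.57)]
```

View pics/q2.png

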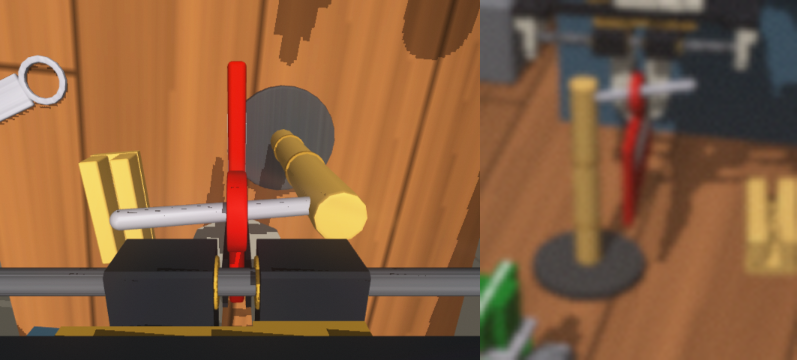

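The peg passes through the eye, mid-peg. I'll lower the sign onto it and release.

Request:
arm_command(
  series=[
    {"x": 0,"y": 0,"z": 2,"rx": 0,"ry": 0,"rz": 0},
    {"x": 0,"y": 0,"z": 4,"rx": 0,"ry": 0,"rz": 0},
    {"x": 0,"y": 0,"z": 6,"rx": 0,"ry": 0,"rz": 0},
    {"x": 0,"y": 0,"z": 6,"rx": 0,"ry": 0,"rz": 0},
    {"x": 0,"y": 0,"z": 6,"rx": 0,"ry": 0,"rz": 0},
  ],
)

```text
time: 44.25
tool_pos: [0.5644, -0.3057, 0.1955]
tool_rot: [3.141, 0.0, 1.658]
contact_force: [-0.6, 0.3, 1.7]
opening: 0.0078
grip_force: 40.0
```

Request:
arm_command(
  series=[
    {"x": 0,"y": 0,"z": 0,"rx": 0,"ry": 0,"rz": 0},
    {"x": 0,"y": 0,"z": 0,"rx": 0,"ry": 0,"rz": 0},
    {"x": 0,"y": 0,"z": 0,"rx": 0,"ry": 0,"rz": 0},
    {"x": 0,"y": 0,"z": 0,"rx": 0,"ry": 0,"rz": 0},
    {"x": 0,"y": 0,"z": 0,"rx": 0,"ry": 0,"rz": 0},
    {"x": 0,"y": 0,"z": 0,"rx": 0,"ry": 0,"rz": 0},
    {"x": 0,"y": 0,"z": -15,"rx": 0,"ry": 0,"rz": 0},
    {"x": 0,"y": 0,"z": -35,"rx": 0,"ry": 0,"rz": 0},
    {"x": 0,"y": 0,"z": -70,"rx": 0,"ry": 0,"rz": 0},
    {"x": 0,"y": 0,"z": -110,"rx": 0,"ry": 0,"rz": 0},
    {"x": 0,"y": 0,"z": -110,"rx": 0,"ry": 0,"rz": 0},
    {"x": 0,"y": 0,"z": -110,"rx": 0,"ry": 0,"rz": 0},
  ],
  hand=30,
)

```text
time: 45.45
tool_pos: [0.5645, -0.3058, 0.3062]
tool_rot: [3.14, 0.002, 1.658]
contact_force: [0.2, -0.5, -0.5]
opening: 0.0302
grip_force: 0.0
```

Run:
```python
from h import *
st()
w=read_camera('wrist')
for n,p in [('wrist',w),('scene',read_camera('scene')),('side',read_camera('side'))]:
    for q in ['sign_eye','sign']: print(n,q,[(np.round(d['point'],3).tolist(),round(d['confidence'],2)) for d in mark_of(p,q)[:2]])
    if n!='wrist':
        for q in ['handle_'+c for c in C]+['shell_jar','mug','opener']: print(n,q,[(np.round(d['point'],3).tolist(),round(d['confidence'],2)) for d in mark_of(p,q)[:2]])
```

```text
T [ 0.01 -0.15  0.02] F [ 0.2 -0.5 -0.5] rpy [1.799e+02 9.000e-02 9.501e+01] [ 0.5645 -0.3058  0.3062] 0.03024069055404123 45.45
wrist sign_eye [([0.56, -0.276, 0.168], 0.92)]
wrist sign [([0.566, -0.272, 0.08], 0.95)]
scene sign_eye []
scene sign [([0.563, -0.27, 0.078], 0.74)]
scene handle_blue [([0.337, -0.119, -0.001], 0.91), ([0.613, 0.276, 0.085], 0.62)]
scene handle_yellow [([0.613, 0.169, 0.088], 0.77)]
scene handle_green [([0.619, -0.049, 0.091], 0.81)]
scene handle_orange [([0.619, 0.063, 0.089], 0.92), ([0.616, 0.172, 0.012], 0.62)]
scene shell_jar [([0.5, 0.35, 0.0], 0.76), ([0.617, 0.066, 0.086], 0.28)]
scene mug [([0.365, 0.367, -0.002], 0.67)]
scene opener [([0.619, -0.046, 0.017], 0.43)]
side sign_eye [([0.562, -0.276, 0.167], 0.67)]
side sign [([0.564, -0.276, 0.084], 0.53)]
side handle_blue [([0.614, 0.272, 0.088], 0.75), ([0.346, -0.118, 0.001], 0.45)]
side handle_yellow [([0.564, -0.273, 0.081], 0.73), ([0.622, 0.167, 0.085], 0.66)]
side handle_green [([0.617, -0.042, 0.088], 0.61)]
side handle_orange [([0.62, 0.062, 0.087], 0.83)]
side shell_jar [([0.496, 0.355, 0.0], 0.85)]
side mug [([0.365, 0.367, 0.0], 0.81), ([0.624, 0.061, 0.087], 0.44)]
side opener [([0.334, -0.264, -0.003], 0.67)]
```

The sign hangs on the peg (eye z 0.167), all the handles are home, and nothing else has moved. I'll hand in.

```bash
python3 -c "
from h import *
print(hand_in())"
```

```text
the job is handed in; nothing more can be done
None
```

I fitted all four handles on their own stems, pressed them home and turned them to their shut stops, then hung the sign on the peg and handed the job in; the hand-in gave no verdict.

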